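Nest two angle sections in the V cradle and push them home

TASK

Stack the two loose aluminium angle pieces in the V cradle: the smaller one first, lying in the cradle's own angle, then the larger one in the smaller, each fully down in the V of the one below with its legs flat along the legs below. Then leave both pushed up against the cradle's end stop, pushing gently, without disturbing the things standing around.

Things in the scene. Friction and masses are not known exactly. Their poses are not given: they have to be found in the camera images.
- cradle: Fixed V cradle: aluminium base plate 84 x 150 x 8 mm (y -71 to 79 mm), dark supports, trough (cradle_angle), rigid end stop: dark steel plate across the trough, 56 mm wide, top 82 mm above the bench. Origin: on bench under the trough's middle; z up, y to the end stop at the robot's right; the other end is open. The stop's face is clamped anywhere from y = 44 to 60 mm: not reported, feel for it.
- cradle_angle: The cradle's trough, a fixed aluminium angle: legs 22 mm wide, 4 mm thick, at a right angle, 120 mm long, V upward, each leg at 45 degrees. Origin: outer corner edge (bottom line of the V) at mid-length, 26 mm above the bench; y along the length to the stop, x along the leg rising towards the robot, z along the leg rising away from the robot.
- small_angle: Loose smaller aluminium angle: legs 37 mm wide from the outer corner, 4 mm thick, 60 mm long, about 50 g. Origin: outer corner edge at mid-length; x along one leg, z along the other, y along the length, hollow towards +x +z. At the start the x leg lies flat, pointing to the robot; the z leg stands up, at the far side. Flat end faces 60 mm apart, good to grip near the upright leg's top.
- large_angle: Loose larger aluminium angle: as the smaller one and lying the same way, but legs 52 mm wide, about 70 g; same 4 mm thickness and 60 mm length. Either may lie to the left. Fully nested, each one's origin is at x = 4, z = 4 mm in the frame of the angle below, axes parallel, its upper edges 19 mm (along the leg) past those below.
- puck: Bystander: white round puck, 54 mm across, 14 mm high, between the cradle and the loose angles. Origin: centre of the underside. Behind it (x from 0.575 m, y from -0.165 to 0.025 m) stands a fixed test fixture, 176 mm tall: carry things clear of it.
- timer: Bystander: grey bench timer 32 x 58 x 45 mm, standing to the right. Origin: centre of the underside.
- bottle: Bystander: solvent bottle, 63 mm across, 122 mm tall, behind the loose angles. Origin: centre of the underside.
- buds: Bystander: tub of cotton buds, 77 mm across, 80 mm tall, to the right at the back. Origin: centre of the underside.
Mind the look-alikes: they are no part of the job. What is shaped like the large_angle but yellow is not meant. Leave any pink or purple look-alike of the small_angle alone.

How it is judged:
By the outcome, as a careful person would: the job done as asked, in the order asked, and still so for the second after the job is handed in, with the robot touching nothing.
It also fails if it takes over 70 s, if anything falls off the work surface, if the arm or the gripper's body presses on something with over 40 N, if the wrist force passes 120 N, or if a joint passes its speed limit or range.

ROBOT

A 6-joint arm with a two-finger parallel gripper is mounted at the origin on a cart in front of the work surface, level with it; the furniture and walls round the work are solid. World frame = base frame: x ahead of the robot, y to its left, z up, the work surface at z = 0. Lengths are in m, angles in degrees, forces in N, time in s.
With the tool pointing down it reaches from about 0.4 to 0.825 m from the base axis. Payload 7 kg.
Tool frame: the origin (TCP) lies between the finger pads; the fingertips stand 19 mm ahead of it and the grasp point (between the pads) is the TCP (r.finger_overhang is the distance from the TCP to the fingertips, in m); z points along the fingers, y is the direction in which the jaws open and shut (so a half turn about z gives the same grasp; the last joint's range is limited). The gripper opens to 88 mm and grips with 3 to 60 N. Pads are 19 mm wide; open, the fingers measure 130 mm over their backs; the gripper's body (78 mm by 193 mm) begins 47 mm behind the grasp point.
Start: joints at [-46.748, 20.546, 0.682, 0, -70.136, -16.507], TCP at [0.304, -0.603, 0.246] pointing down, gripper open.
Joint ranges: [-176.03, 176.03], [-82.01, 121.73], [-58.28, 71.71], [-173.87, 95.51], [-174.79, -0.11], [-173.66, 173.66]. Speed limits (degrees/s): [136.94, 136.94, 172.46, 180, 180, 180].

INTERFACE

Orientations are given as [roll, pitch, yaw] about the fixed x, y, z axes, in that order (R = Rz(yaw) Ry(pitch) Rx(roll)).
In Python, from plant import r, optics gives the robot as it stands. The module is installed in compiled form; this text tells all that it offers.
- The arm moves only by the tool step_arm, never from a script. Its argument "increments" is a list of rows, each an object of numbers: "tx", "ty", "tz": the shift along the world's x, y, z in mm; "ax", "ay", "az": the turn, a rotation vector about the world's x, y, z in degrees; "claw": the gripper command: -1 is shut, 1 is fully open, values between are in proportion. In form: [{"tx": .., "ty": .., "tz": .., "ax": .., "ay": .., "az": .., "claw": ..}, ...]. A call has 1 to 12 rows; each row shifts and turns the commanded pose from where the row before left it; what a row does not reach is not made up. A row lasts 1/10 s, in which the tool goes at most 50 mm and 8.59 degrees, less where a joint would pass 70% of its speed; a pose out of reach is approached as far as the arm can. A call with a gripper value outside its range is refused whole. The fingers move at their own pace and stop on an object; "newtons" is the grip in N (left out, the last holds). Time passes only in rows, so rows that do not move let the fingers close. It gives the time, the measured TCP pose, the force and the opening at its end, in the units of the state.
- r.get_state(): the state, without advancing time (a new reading comes with each control period).
- optics.capture(name): name is "scene" or "top"; returns a dict with "image" (400x640x3 uint8, blue, green, red), "depth" (400x640 float32, m along the optical axis (not along the pixel's ray), 0 where there is no reading), "fx", "fy", "cx", "cy" (pixels), "distortion" ([k1, k2, p1, p2, k3] as OpenCV has them; the pictures are not rectified), "R" (3x3) and "t" (3): a world point X has camera coordinates R X + t. Camera axes: x right, y down, z forward; pixel columns grow to the right and rows downward; lengths in m; the calibration is good to about 2 mm. A picture is of the moment at which its call begins.
- r.close_job(): hands the job in, once; it reports no verdict.
The state is a dict: "time_s": time; "joints": joint angles; "qd": joint speeds; "joint_torque": joint torques, N m; "tcp_pos": TCP position; "eef_rot": TCP orientation; "contact_force": force on the tool from outside, world axes, zero at the start; "moment": the same for the moment, N m; "gripper_width": finger opening in m.
Only numpy, scipy, OpenCV 4.12 (cv2) and the standard library are available. Lean on these libraries where they do the work, as an engineer would, in place of code of your own. Each camera call takes 0.05 s, during which the arm holds its last target. There are 200 camera calls.

## Working session

There is one attempt and no reset: what is moved stays moved. The work goes in short steps, Python scripts to look and compute and a tool call to move; the robot and the scene stay as the last step left them, time stands still between calls to the robot, and variables do not carry over. Pictures are saved under pics/ and viewed, about 8 in all and at most 12, crops included, and the job is handed in when it is done.

Besides the shell and the picture viewer there is one more tool, called after "Emit:" in YAML: its name, and indented under it one key for each argument. step_arm: Moves the arm, as the interface text tells. Its arguments: {"type":"object","properties":{"increments":{"type":"array","items":{"type":"object","properties":{"tx":{"type":"number"},"ty":{"type":"number"},"tz":{"type":"number"},"ax":{"type":"number"},"ay":{"type":"number"},"az":{"type":"number"},"claw":{"type":"number"}}}},"newtons":{"type":"number"}},"required":["increments"]}

```bash
mkdir -p pics
cat > h.py <<'E'
from plant import r, optics
import numpy as np, cv2
def cap(n):
    c=optics.capture(n); np.savez('%s.npz'%n,**{k:np.array(v) for k,v in c.items()}); return c
def load(n): return dict(np.load('%s.npz'%n))
def K(c): return np.array([[c['fx'],0,c['cx']],[0,c['fy'],c['cy']],[0,0,1]],float)
def cloud(c):
    h,w=c['depth'].shape
    u,v=np.meshgrid(np.arange(w),np.arange(h))
    p=cv2.undistortPoints(np.stack([u,v],-1).reshape(-1,1,2).astype(float),K(c),np.array(c['distortion'],float)).reshape(h,w,2)
    d=c['depth'][...,None]; X=np.concatenate([p*d,d],-1)
    W=(X-np.array(c['t']))@np.array(c['R']); W[c['depth']==0]=np.nan; return W
def ray(c,u,v,z):
    p=cv2.undistortPoints(np.array([[[u,v]]],float),K(c),np.array(c['distortion'],float)).ravel()
    R=np.array(c['R']);d=R.T@np.array([*p,1]);o=-R.T@np.array(c['t'])
    return o+d*(z-o[2])/d[2]
def proj(c,X):
    rv=cv2.Rodrigues(np.array(c['R']))[0]
    return cv2.projectPoints(np.array(X,float).reshape(-1,3),rv,np.array(c['t'],float),K(c),np.array(c['distortion'],float))[0].reshape(-1,2)
def crop(c,u0,v0,u1,v1,s,name):
    cv2.imwrite('pics/'+name,cv2.resize(c['image'][v0:v1,u0:u1],None,fx=s,fy=s,interpolation=cv2.INTER_CUBIC))
E
python3 - <<'E'
from h import *
a=cap('scene');b=cap('top')
cv2.imwrite('pics/1.png',a['image'])
cv2.imwrite('pics/2.png',b['image'])
for c in(a,b): print(-c['R'].T@c['t'],c['R'].tolist(),c['fx'])
print(r.get_state())
E
```

```text
[-0.22047042  0.92832318  0.63633703] [[-0.7548285548401281, -0.6557552717372548, -0.01479447149318946], [-0.25684469725310916, 0.31625315728288916, -0.9132440758097273], [0.6035434154150988, -0.685542824408077, -0.4071441779169565]] 386.2848067139118
[ 0.46319243 -0.05376751  1.14112169] [[0.0113815065126149, -0.9998129851381861, 0.015635090616066792], [-0.9900934105865963, -0.013456493153628834, -0.13976394780131324], [0.13994820335576005, -0.013889475910762651, -0.9900614035686977]] 391.5595831579373
{'time_s': 0.1, 'joints': array([-4.67475784e+01,  2.05886307e+01,  6.38676371e-01, -1.71182710e-02,
       -7.01357827e+01, -1.65065045e+01]), 'qd': array([-0.08358052, -0.11156688,  0.06130651,  0.17440346,  0.01104893,
        0.02675643]), 'joint_torque': array([-1.43083442e-03, -5.84160769e+01,  2.93749523e+01,  7.01551393e+00,
        1.01525907e-02, -8.25574352e-05]), 'tcp_pos': array([ 0.30355951, -0.60243133,  0.244701  ]), 'eef_rot': array([ 1.79913224e+02, -8.93231950e-03, -1.53259905e+02]), 'contact_force': array([-0.40942989,  0.47249962, -0.06659816]), 'moment': array([ 0.00794635,  0.01711301, -0.03637011]), 'gripper_width': 0.08770914437949502}
```

View pics/1.png

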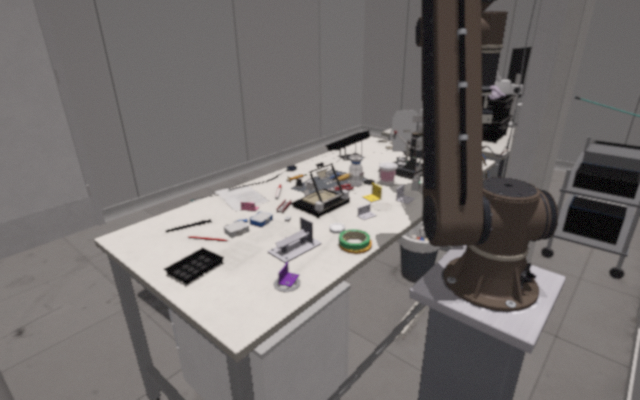

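View pics/2.png

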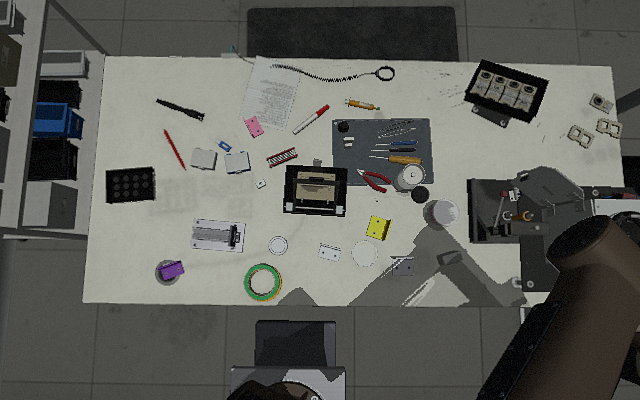

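Top view: the cradle is at (218,235) with its stop at its right end and the puck at (278,245). There are metal angle candidates at (329,253) and (402,266). The look-alikes are yellow (377,228), purple (171,270) and pink (253,127). I'll take a close crop next.

Run:
```python
from h import *
b=load('top');W=cloud(b)
crop(b,180,205,440,305,3,'3.png')
def show(n,u0,v0,u1,v1,z0):
    p=W[v0:v1,u0:u1].reshape(-1,3);p=p[p[:,2]>z0];print(n,len(p),np.percentile(p,[1,50,99],axis=0).round(4).tolist())
show('cradle',185,210,250,258,.012)
show('A',315,240,345,265,.02);show('Alow',315,240,345,265,.003)
show('B',385,252,418,282,.02);show('Blow',385,252,418,282,.003)
show('puck',262,232,292,258,.006)
show('disk365',350,240,380,268,.004);show('yellow',360,210,392,242,.01)
show('fix',280,160,350,217,.01)
```

```text
cradle 627 [[0.4821, 0.1452, 0.0122], [0.5156, 0.1985, 0.0389], [0.5479, 0.2725, 0.0835]]
A 35 [[0.4774, -0.145, 0.0279], [0.4854, -0.1168, 0.037], [0.4935, -0.0897, 0.0421]]
Alow 242 [[0.44, -0.1506, 0.003], [0.472, -0.1157, 0.0051], [0.5036, -0.074, 0.041]]
B 47 [[0.4567, -0.3518, 0.0225], [0.4575, -0.3209, 0.0518], [0.4602, -0.2937, 0.0564]]
Blow 323 [[0.394, -0.3615, 0.003], [0.4367, -0.3206, 0.0049], [0.4729, -0.2773, 0.0552]]
puck 283 [[0.4643, 0.0106, 0.0078], [0.4896, 0.0344, 0.0132], [0.5155, 0.0595, 0.0186]]
disk365 44 [[0.438, -0.2575, 0.004], [0.4785, -0.2199, 0.0046], [0.5034, -0.1806, 0.0072]]
yellow 85 [[0.5092, -0.2836, 0.0108], [0.5374, -0.274, 0.0433], [0.5655, -0.2639, 0.0563]]
fix 3097 [[0.5778, -0.1572, 0.0187], [0.6406, -0.0696, 0.0329], [0.7296, 0.0188, 0.1714]]
```

View pics/3.png

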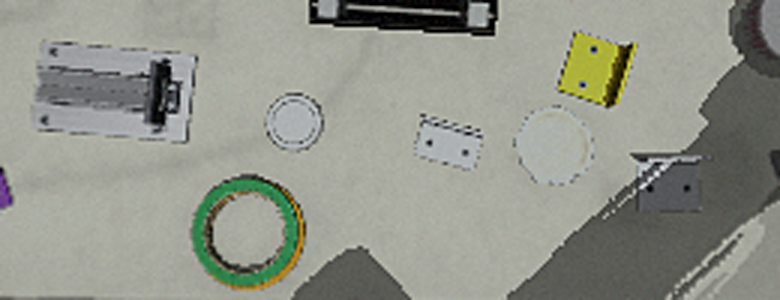

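Crop: the silver piece at (448,140), full frame (329,252), is about 37 mm tall, so it is the small_angle. The silver one at (670,185), full frame (403,267), is about 52 mm tall, so it is the large_angle. The yellow one at (597,70) is a decoy. The cradle's stop is at (158,92) in the crop.

```bash
cat >> h.py <<'E'
def piece(x,y,yaw,L,z0=0,tilt=0,len_=60):
    """edge segments; yaw = piece-length dir offset from world -Y; origin outer corner mid-length; tilt deg about length"""
    a=np.radians(yaw); ey=np.array([np.sin(a),-np.cos(a),0]); up=np.array([0,0,1.]); ex=np.cross(ey,up)
    t=np.radians(tilt); X=np.cos(t)*ex+np.sin(t)*up; Z=-np.sin(t)*ex+np.cos(t)*up
    o=np.array([x,y,z0]); P=lambda i,j,k:o+(X*i+ey*j+Z*k)/1000
    h=len_/2; S=[]
    prof=[(0,0),(L,0),(L,4),(4,4),(4,L),(0,L)]
    for s in(-h,h):
        S+=[(P(prof[i][0],s,prof[i][1]),P(prof[(i+1)%6][0],s,prof[(i+1)%6][1])) for i in range(6)]
    S+=[(P(i,-h,k),P(i,h,k)) for i,k in prof]
    return S
def overlay(c,segs,box,s,color=(0,0,255)):
    u0,v0,u1,v1=box
    im=cv2.resize(c['image'][v0:v1,u0:u1],None,fx=s,fy=s,interpolation=cv2.INTER_CUBIC)
    for A,B in segs:
        p=(proj(c,[A,B])-[u0,v0]+.5)*s
        cv2.line(im,tuple(int(q) for q in p[0]),tuple(int(q) for q in p[1]),color,1,cv2.LINE_AA)
    return im
E
python3 - <<'E'
from h import *
b=load('top');W=cloud(b)
for u,v in((300,265),(350,275),(300,230),(260,225),(375,275)): print('bench',W[v-3:v+4,u-3:u+4,2].mean().round(4))
for n,(u0,v0,u1,v1),zz in(('small',(315,238,346,266),.014),('large',(383,250,420,284),.014)):
    p=W[v0:v1,u0:u1].reshape(-1,3);p=p[p[:,2]>zz];m=np.polyfit(p[:,1],p[:,0],1);print(n,len(p),m,np.percentile(p[:,1],[3,97]),np.degrees(np.arctan(m[0])))
print('small corners',[ray(b,u,v,z).round(4).tolist() for u,v,z in((320,243.3,.037),(341,247.3,.037),(318.3,257.7,0.004),(338.3,261,0.004))])
f=lambda x,y:(x/3+180,y/3+205)
print('large corners',[ray(b,*f(x,y),z).round(4).tolist() for x,y,z in((635,155,.052),(706,157,.052),(641,210,.004),(702,211,.004))])
print('cradle plate',[ray(b,*f(x,y),.008).round(4).tolist() for x,y in((45,40),(197,53),(187,143),(35,130))])
E
```

```text
bench nan
bench -0.0003
bench -0.0004
bench -0.0007
bench -0.0004
small 36 [0.26080251 0.51640189] [-0.14480956 -0.09148624] 14.617276796062018
large 47 [-0.01281974  0.45438404] [-0.35054547 -0.29388289] -0.7344765778195823
small corners [[0.4954, -0.0859, 0.037], [0.4849, -0.1449, 0.037], [0.4551, -0.0823, 0.004], [0.4464, -0.1399, 0.004]]
large corners [[0.4605, -0.284, 0.052], [0.4593, -0.3498, 0.052], [0.4083, -0.2991, 0.004], [0.4078, -0.3578, 0.004]]
cradle plate [[0.5636, 0.276, 0.008], [0.553, 0.1289, 0.008], [0.4669, 0.1354, 0.008], [0.4773, 0.281, 0.008]]
```

Run:
```python
from h import *
b=load('top')
A=overlay(b,piece(.4895,-.1135,-10,37),(308,232,352,272),9)
B=overlay(b,piece(.460,-.3225,-.5,52),(380,246,424,286),9)
import math
a=math.radians(-4.1);o=np.array([.5155,.2093,0]);ey=np.array([math.sin(a),-math.cos(a),0]);ex=np.array([-math.cos(a),-math.sin(a),0])
P=lambda x,y,z:o+(ex*x+ey*y)/1000+np.array([0,0,z/1000])
q=[P(42,-71,8),P(42,79,8),P(-42,79,8),P(-42,-71,8)]
S=[(q[i],q[(i+1)%4]) for i in range(4)]+piece(.5155,.2093,-4.1,22,.026,45,120)+[(P(-28,s,82),P(28,s,82)) for s in(44,60)]
C=overlay(b,S,(184,212,254,258),9)[:, :630]
im=np.zeros((360+414,792,3),np.uint8);im[:360,:396]=A;im[:360,396:]=B;im[360:,:630]=C
cv2.imwrite('pics/4.png',im[:600] if 0 else cv2.resize(im,(614,600),interpolation=cv2.INTER_AREA))
```

```text
(no output)
```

View pics/4.png

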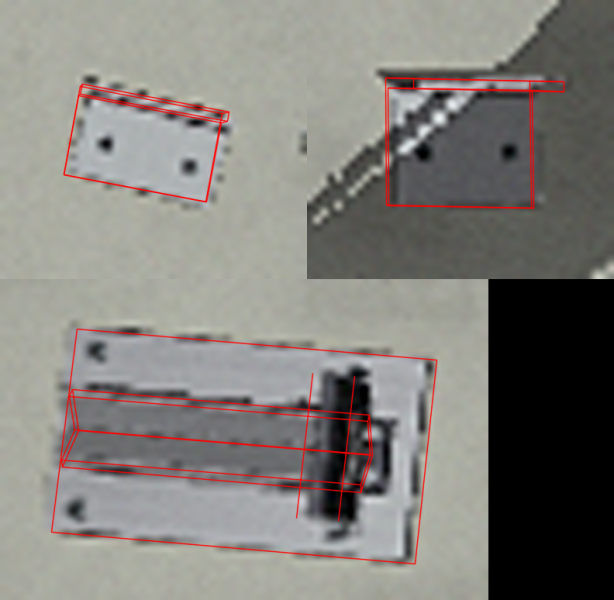

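Emit:
step_arm:
  increments:
    - {"tx": 15, "ty": 45, "claw": 1}
    - {"tx": 15, "ty": 45, "az": 8}
    - {"tx": 15, "ty": 45, "az": 8}
    - {"tx": 15, "ty": 45, "az": 8}
    - {"tx": 0, "ty": 45, "az": 8}
    - {"ty": 45, "az": 8}
    - {"ty": 45, "az": 8}
    - {"ty": 20, "az": 8}

```text
$.increments[0]: bad value
```

The crop overlay shows the model outlines matching the small angle, large angle and cradle to within about 1–2 mm. The move call was refused, so I'll resend it with every field filled in.

Emit:
step_arm:
  increments:
    - {"tx": 15, "ty": 45, "tz": 0, "ax": 0, "ay": 0, "az": 0, "claw": 1}
    - {"tx": 15, "ty": 45, "tz": 0, "ax": 0, "ay": 0, "az": 8, "claw": 1}
    - {"tx": 15, "ty": 45, "tz": 0, "ax": 0, "ay": 0, "az": 8, "claw": 1}
    - {"tx": 15, "ty": 45, "tz": 0, "ax": 0, "ay": 0, "az": 8, "claw": 1}

```text
time_s: 0.5
tcp_pos: [0.3637, -0.421, 0.2451]
eef_rot: [180.0, 0.0, -129.0]
contact_force: [1.1, -0.3, 0.5]
gripper_width: 0.0878
```

Emit:
step_arm:
  increments:
    - {"tx": 10, "ty": 40, "tz": 0, "ax": 0, "ay": 0, "az": -7.6, "claw": 1}
    - {"tx": 10, "ty": 40, "tz": 0, "ax": 0, "ay": 0, "az": -7.6, "claw": 1}
    - {"tx": 10, "ty": 40, "tz": 0, "ax": 0, "ay": 0, "az": -7.6, "claw": 1}
    - {"tx": 10, "ty": 40, "tz": 0, "ax": 0, "ay": 0, "az": -7.6, "claw": 1}
    - {"tx": 10, "ty": 40, "tz": 0, "ax": 0, "ay": 0, "az": -7.6, "claw": 1}
    - {"tx": 10, "ty": 40, "tz": 0, "ax": 0, "ay": 0, "az": -7.6, "claw": 1}
    - {"tx": 10, "ty": 40, "tz": 0, "ax": 0, "ay": 0, "az": -7.6, "claw": 1}
    - {"tx": 10, "ty": 28, "tz": 0, "ax": 0, "ay": 0, "az": -7.8, "claw": 1}

```text
time_s: 1.3
tcp_pos: [0.4426, -0.1174, 0.2456]
eef_rot: [180.0, 0.0, 170.4]
contact_force: [0.6, -0.3, -0.6]
gripper_width: 0.0878
```

Emit:
step_arm:
  increments:
    - {"tx": 0, "ty": 0, "tz": -10, "ax": -1.3, "ay": -7.4, "az": 0, "claw": 1}
    - {"tx": 0, "ty": 0, "tz": -10, "ax": -1.3, "ay": -7.4, "az": 0, "claw": 1}
    - {"tx": 0, "ty": 0, "tz": -10, "ax": -1.3, "ay": -7.4, "az": 0, "claw": 1}
    - {"tx": 0, "ty": 0, "tz": -10, "ax": -1.3, "ay": -7.4, "az": 0, "claw": 1}
    - {"tx": 0, "ty": 0, "tz": -10, "ax": -1.3, "ay": -7.4, "az": 0, "claw": 1}
    - {"tx": 0, "ty": 0, "tz": -10, "ax": -1.3, "ay": -7.4, "az": 0, "claw": 1}

```text
time_s: 1.9
tcp_pos: [0.4689, -0.1691, 0.2515]
eef_rot: [175.7, 40.0, 171.3]
contact_force: [-0.2, 0.6, -1.4]
gripper_width: 0.0875
```

Run:
```python
from h import *
print(r.get_state())
```

```text
{'time_s': 1.9, 'joints': array([   3.65012475,  -16.57213093,  -58.11799609,   23.71390766,
         -9.14936267, -122.90347978]), 'qd': array([-57.80362559,   0.99207801,  -2.0913385 , -56.08725645,
        76.73071014, 103.67763902]), 'joint_torque': array([ 7.31358513, -5.3255488 , 28.83185863,  9.05356854, -0.3340154 ,
       -4.24754933]), 'tcp_pos': array([ 0.46888226, -0.16905772,  0.25145889]), 'eef_rot': array([175.69435876,  40.01280758, 171.28600523]), 'contact_force': array([-0.23286341,  0.5998664 , -1.39936852]), 'moment': array([0.15779872, 2.43332119, 0.09939344]), 'gripper_width': 0.08746356389905356}
```

45° outward tilt runs joint 3 into its limit here. Instead I'll grasp vertically (tool along the upright leg) and tilt back 45° at the cradle.

```bash
cat >> h.py <<'E'
from scipy.spatial.transform import Rotation as Ro
def delta(pos,rpy):
    s=r.get_state(); R0=Ro.from_euler('xyz',s['eef_rot'],degrees=True); R1=Ro.from_euler('xyz',rpy,degrees=True)
    print('now',s['tcp_pos'].round(4),s['eef_rot'].round(2),'F',s['contact_force'].round(1),'w',round(s['gripper_width'],4),'t',s['time_s'])
    print('shift mm',((np.array(pos)-s['tcp_pos'])*1000).round(1),'rotvec',np.degrees((R1*R0.inv()).as_rotvec()).round(2))
E
python3 -c "
from h import *
delta([.4885,-.1143,.16],[180,0,170])"
```

```text
now [ 0.4689 -0.1691  0.2515] [175.69  40.01 171.29] F [-0.2  0.6 -1.4] w 0.0875 t 1.9
shift mm [ 19.6  54.8 -91.5] rotvec [ 2.43 40.14 -2.74]
```

Emit:
step_arm:
  increments:
    - {"tx": 0, "ty": 5, "tz": 0, "ax": 0.4, "ay": 6.7, "az": -0.4, "claw": 1}
    - {"tx": 0, "ty": 10, "tz": 0, "ax": 0.4, "ay": 6.7, "az": -0.5, "claw": 1}
    - {"tx": 5, "ty": 10, "tz": -10, "ax": 0.4, "ay": 6.7, "az": -0.5, "claw": 1}
    - {"tx": 5, "ty": 10, "tz": -10, "ax": 0.4, "ay": 6.7, "az": -0.5, "claw": 1}
    - {"tx": 5, "ty": 10, "tz": -20, "ax": 0.4, "ay": 6.7, "az": -0.4, "claw": 1}
    - {"tx": 5, "ty": 10, "tz": -25, "ax": 0.4, "ay": 6.7, "az": -0.4, "claw": 1}
    - {"tx": 0, "ty": 0, "tz": -25, "ax": 0, "ay": 0, "az": 0, "claw": 1}
    - {"tx": 0, "ty": 0, "tz": 0, "ax": 0, "ay": 0, "az": 0, "claw": 1}

```text
time_s: 2.7
tcp_pos: [0.4854, -0.1155, 0.1539]
eef_rot: [-179.6, -0.6, 169.8]
contact_force: [-0.8, -0.5, 0.2]
gripper_width: 0.0876
```

```bash
python3 -c "
from h import *
delta([.4885,-.1143,.12],[180,0,170])"
```

```text
now [ 0.4854 -0.1155  0.1539] [-179.65   -0.62  169.8 ] F [-0.8 -0.5  0.2] w 0.0876 t 2.7
shift mm [  3.1   1.2 -33.9] rotvec [ 0.24 -0.67  0.2 ]
```

Emit:
step_arm:
  increments:
    - {"tx": 3, "ty": 1, "tz": -35, "ax": 0.2, "ay": -0.7, "az": 0.2, "claw": 1}
    - {"tx": 0, "ty": 0, "tz": -30, "ax": 0, "ay": 0, "az": 0, "claw": 1}
    - {"tx": 0, "ty": 0, "tz": -20, "ax": 0, "ay": 0, "az": 0, "claw": 1}
    - {"tx": 0, "ty": 0, "tz": -15, "ax": 0, "ay": 0, "az": 0, "claw": 1}
    - {"tx": 0, "ty": 0, "tz": -10, "ax": 0, "ay": 0, "az": 0, "claw": 1}
    - {"tx": 0, "ty": 0, "tz": -4, "ax": 0, "ay": 0, "az": 0, "claw": 1}
    - {"tx": 0, "ty": 0, "tz": 0, "ax": 0, "ay": 0, "az": 0, "claw": 1}

```text
time_s: 3.4
tcp_pos: [0.4903, -0.1147, 0.0444]
eef_rot: [179.9, 0.5, 170.0]
contact_force: [0.2, -0.6, 0.6]
gripper_width: 0.0879
```

Run:
```python
from h import *
delta([.4885,-.1143,.040],[180,0,170])
c=cap('top')
im=overlay(c,piece(.4905,-.1143,-10,37),(290,215,370,285),8)
cv2.imwrite('pics/5.png',im)
```

```text
now [ 0.4903 -0.1147  0.0444] [179.94   0.51 170.04] F [ 0.2 -0.6  0.6] w 0.0879 t 3.4
shift mm [-1.8  0.4 -4.4] rotvec [ 0.02  0.51 -0.04]
```

View pics/5.png

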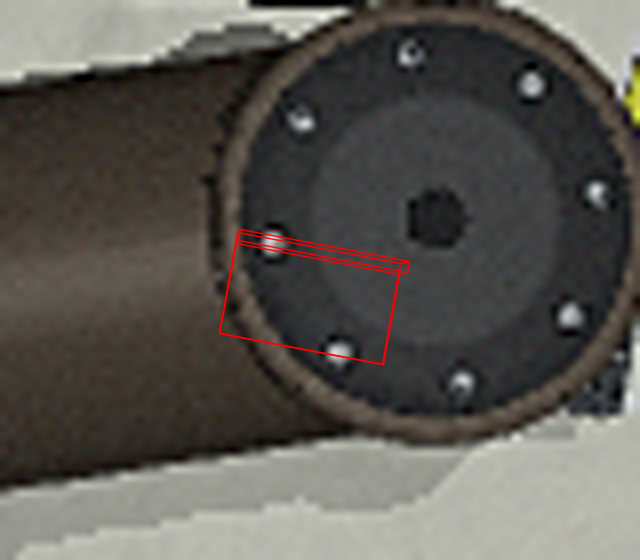

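The arm hides the piece from above, as expected, so I'll grip by feel.

Emit:
step_arm:
  increments:
    - {"tx": -2, "ty": 0, "tz": -4, "ax": 0, "ay": 0.5, "az": 0, "claw": 1}
    - {"tx": 0, "ty": 0, "tz": 0, "ax": 0, "ay": 0, "az": 0, "claw": 0.4}
    - {"tx": 0, "ty": 0, "tz": 0, "ax": 0, "ay": 0, "az": 0, "claw": -1}
    - {"tx": 0, "ty": 0, "tz": 0, "ax": 0, "ay": 0, "az": 0, "claw": -1}
    - {"tx": 0, "ty": 0, "tz": 0, "ax": 0, "ay": 0, "az": 0, "claw": -1}
    - {"tx": 0, "ty": 0, "tz": 0, "ax": 0, "ay": 0, "az": 0, "claw": -1}
  newtons: 25

```text
time_s: 4.05
tcp_pos: [0.4883, -0.1147, 0.04]
eef_rot: [-180.0, -0.0, 170.0]
contact_force: [0.1, 0.6, 0.4]
gripper_width: 0.0589
```

Emit:
step_arm:
  increments:
    - {"tx": 0, "ty": 0, "tz": 10, "ax": 0, "ay": 0, "az": 0, "claw": -1}
    - {"tx": 0, "ty": 0, "tz": 30, "ax": 0, "ay": 0, "az": 0, "claw": -1}
    - {"tx": 0, "ty": 0, "tz": 40, "ax": 0, "ay": 0, "az": 0, "claw": -1}
    - {"tx": 0, "ty": 15, "tz": 40, "ax": 0, "ay": 0, "az": 0, "claw": -1}
    - {"tx": 0, "ty": 35, "tz": 10, "ax": 0, "ay": 0, "az": 0, "claw": -1}
    - {"tx": 0, "ty": 45, "tz": 0, "ax": 0, "ay": 0, "az": 1, "claw": -1}
    - {"tx": 0, "ty": 48, "tz": 0, "ax": 0, "ay": 0, "az": 1, "claw": -1}
    - {"tx": 0, "ty": 48, "tz": 0, "ax": 0, "ay": 0, "az": 1, "claw": -1}
    - {"tx": 0, "ty": 48, "tz": 0, "ax": 0, "ay": 0, "az": 1, "claw": -1}
    - {"tx": 0, "ty": 48, "tz": 0, "ax": 0, "ay": 0, "az": 1, "claw": -1}
    - {"tx": 0, "ty": 40, "tz": 0, "ax": 0, "ay": 0, "az": 0.9, "claw": -1}
    - {"tx": 0, "ty": 10, "tz": 0, "ax": 0, "ay": 0, "az": 0, "claw": -1}
  newtons: 30

```text
time_s: 5.25
tcp_pos: [0.4883, 0.226, 0.1706]
eef_rot: [180.0, 0.0, 176.1]
contact_force: [-0.2, -0.5, -1.1]
gripper_width: 0.0587
```

```bash
cat >> h.py <<'E'
CO=np.array([.5165,.2100,.026]); CA=-4.1
def goal(n,s,xoff,yc,lift=0):
    """TCP goal with piece nested at depth n (1 small,2 large); TCP at piece x=xoff,z=s; yc cradle y of centre; lift mm up"""
    a=np.radians(CA);ey=np.array([np.sin(a),-np.cos(a),0]);up=np.array([0,0,1.]);ex=np.cross(ey,up);q=.5**.5
    X=q*(ex+up);Z=q*(up-ex)
    p=CO+(X*(4*n+xoff)+Z*(4*n+s)+ey*yc+up*lift)/1000
    R=Ro.from_rotvec(-ey*np.pi/4)*Ro.from_euler('xyz',[180,0,180+CA],degrees=True)
    return p,R.as_euler('xyz',degrees=True)
E
python3 - <<'E'
from h import *
g=goal(1,40,2,-20,60);print(g);delta(*g)
E
```

```text
(array([0.54473124, 0.22802768, 0.12135534]), array([180. , -45. , 175.9]))
now [0.4883 0.226  0.1706] [1.7998e+02 4.0000e-02 1.7614e+02] F [-0.2 -0.5 -1.1] w 0.0587 t 5.25
shift mm [ 56.5   2.  -49.3] rotvec [ 3.1  44.93 -0.22]
```

Emit:
step_arm:
  increments:
    - {"tx": 9, "ty": 0, "tz": 0, "ax": 0.5, "ay": 7.5, "az": 0, "claw": -1}
    - {"tx": 9, "ty": 0, "tz": 0, "ax": 0.5, "ay": 7.5, "az": 0, "claw": -1}
    - {"tx": 9, "ty": 0, "tz": 0, "ax": 0.5, "ay": 7.5, "az": 0, "claw": -1}
    - {"tx": 9, "ty": 0, "tz": 0, "ax": 0.5, "ay": 7.5, "az": 0, "claw": -1}
    - {"tx": 10, "ty": 1, "tz": -10, "ax": 0.5, "ay": 7.5, "az": 0, "claw": -1}
    - {"tx": 10, "ty": 1, "tz": -15, "ax": 0.5, "ay": 7.4, "az": -0.2, "claw": -1}
    - {"tx": 0, "ty": 0, "tz": -20, "ax": 0, "ay": 0, "az": 0, "claw": -1}
    - {"tx": 0, "ty": 0, "tz": 0, "ax": 0, "ay": 0, "az": 0, "claw": -1}

```text
time_s: 6.05
tcp_pos: [0.5431, 0.223, 0.1199]
eef_rot: [-179.4, -45.5, 175.3]
contact_force: [-0.5, -0.3, -0.2]
gripper_width: 0.0591
```

Run:
```python
from h import *
delta(*goal(1,40,2,-20,0))
c=cap('scene');t=cap('top')
a=np.radians(-4.1)
O=CO+np.array([0,0,.00566+.063]) + np.array([-np.sin(a),np.cos(a),0])*.02
im=cv2.resize(c['image'][195:275,245:345],None,fx=7.5,fy=7.5,interpolation=cv2.INTER_CUBIC);cv2.imwrite('pics/6.png',im)
print(proj(c,[CO]),r.get_state()['joints'])
```

```text
now [0.5431 0.223  0.1199] [-179.38  -45.5   175.27] F [-0.5 -0.3 -0.2] w 0.0591 t 6.05
shift mm [  1.6   5.1 -58.6] rotvec [ 0.39 -0.53  0.19]
[[294.97957819 241.2709707 ]] [  26.97836137   43.25679824   18.82556066  -22.08903593 -105.05760447
 -119.2965986 ]
```

View pics/6.png

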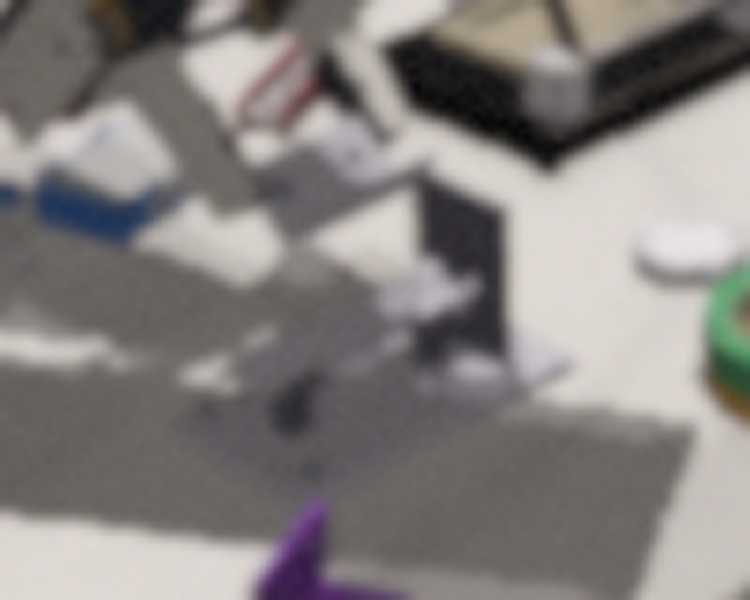

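Crop: the cradle's stop plate is at (460,260) and the trough at (430,290), but the held piece isn't obviously in view. I'll check with the depth data and a projected frame.

Run:
```python
from h import *
c=load('scene')
s=r.get_state();T=s['tcp_pos'];R=Ro.from_euler('xyz',s['eef_rot'],degrees=True).as_matrix()
print(proj(c,[T,T-R[:,2]*.1]))
O=T-R@np.array([0,0,0])  # piece axes: Z=-tool z
Z=-R[:,2];Y=R[:,1]
Y=Y if Y[1]<0 else -Y; X=np.cross(Y,Z); O=T-Z*.040-X*.002
print(Y,X,O)
def seg(O,L,h=30):
    P=lambda i,j,k:O+(X*i+Y*j+Z*k)/1000
    pr=[(0,0),(L,0),(L,4),(4,4),(4,L),(0,L)]
    return [(P(*[pr[i][0],q,pr[i][1]]),P(pr[(i+1)%6][0],q,pr[(i+1)%6][1])) for q in(-h,h) for i in range(6)]+[(P(i,-h,k),P(i,h,k)) for i,k in pr]
im=overlay(c,seg(O,37),(235,150,345,260),5.4)
cv2.imwrite('pics/7.png',im)
```

```text
[[283.64986921 211.19184101]
 [267.29655131 183.13815003]]
[-0.07258514 -0.9973538   0.00409905] [-0.70514592  0.05422457  0.70698581] [0.51754232 0.22580522 0.09590407]
```

View pics/7.png

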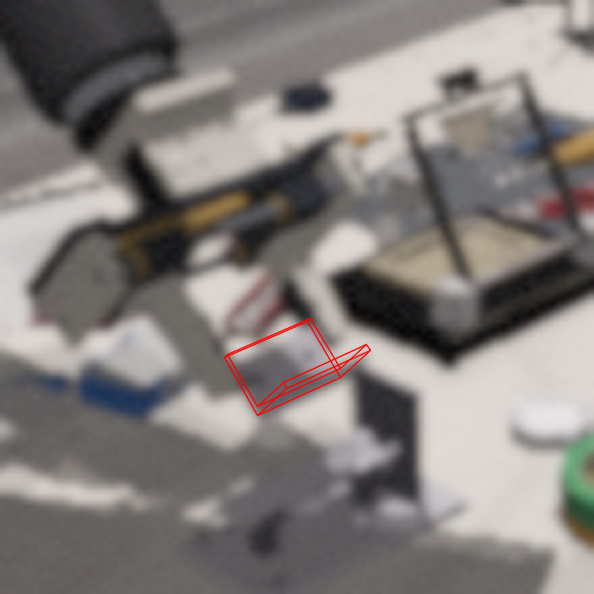

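The overlay matches the held small angle at (290,360), above the cradle. Descending.

Emit:
step_arm:
  increments:
    - {"tx": 1.6, "ty": 5, "tz": -15, "ax": 0.4, "ay": -0.5, "az": 0.2, "claw": -1}
    - {"tx": 0, "ty": 0, "tz": -20, "ax": 0, "ay": 0, "az": 0, "claw": -1}
    - {"tx": 0, "ty": 0, "tz": -12, "ax": 0, "ay": 0, "az": 0, "claw": -1}
    - {"tx": 0, "ty": 0, "tz": -4, "ax": 0, "ay": 0, "az": 0, "claw": -1}
    - {"tx": 0, "ty": 0, "tz": 0, "ax": 0, "ay": 0, "az": 0, "claw": -1}
    - {"tx": 0, "ty": 0, "tz": 0, "ax": 0, "ay": 0, "az": 0, "claw": -1}

```text
time_s: 6.75
tcp_pos: [0.546, 0.2293, 0.0742]
eef_rot: [179.7, -44.5, 176.3]
contact_force: [0.2, 0.0, -0.2]
gripper_width: 0.0587
```

Run:
```python
from h import *
delta(*goal(1,40,2,-20,0))
```

```text
now [0.546  0.2293 0.0742] [179.68 -44.53 176.26] F [ 0.2  0.  -0.2] w 0.0587 t 6.75
shift mm [ -1.2  -1.3 -12.9] rotvec [-0.19  0.49 -0.14]
```

Emit:
step_arm:
  increments:
    - {"tx": -1.2, "ty": 0, "tz": -5, "ax": -0.2, "ay": -0.5, "az": -0.1, "claw": -1}
    - {"tx": 0, "ty": 0, "tz": -3, "ax": 0, "ay": 0, "az": 0, "claw": -1}
    - {"tx": 0, "ty": 0, "tz": -2, "ax": 0, "ay": 0, "az": 0, "claw": -1}
    - {"tx": 0, "ty": 0, "tz": 0, "ax": 0, "ay": 0, "az": 0, "claw": -1}

```text
time_s: 7.15
tcp_pos: [0.5444, 0.2293, 0.0636]
eef_rot: [179.9, -44.1, 176.0]
contact_force: [0.1, -0.4, 0.0]
gripper_width: 0.059
```

Emit:
step_arm:
  increments:
    - {"tx": 0, "ty": 0, "tz": -1, "ax": 0, "ay": 0, "az": 0, "claw": -1}
    - {"tx": 0, "ty": 0, "tz": 0, "ax": 0, "ay": 0, "az": 0, "claw": -1}

```text
time_s: 7.35
tcp_pos: [0.5447, 0.2293, 0.0628]
eef_rot: [179.9, -44.0, 176.0]
contact_force: [0.4, -0.6, -0.5]
gripper_width: 0.0589
```

Run:
```python
from h import *
delta(*goal(1,40,2,-20,0))
```

```text
now [0.5447 0.2293 0.0628] [179.91 -44.03 175.99] F [ 0.4 -0.6 -0.5] w 0.0589 t 7.35
shift mm [ 0.  -1.3 -1.5] rotvec [ 0.    0.97 -0.02]
```

Emit:
step_arm:
  increments:
    - {"tx": 0, "ty": 0, "tz": 0, "ax": 0, "ay": 1, "az": 0, "claw": -1}
    - {"tx": 0, "ty": 0, "tz": -1, "ax": 0, "ay": 0, "az": 0, "claw": -1}
    - {"tx": 0, "ty": 0, "tz": 0, "ax": 0, "ay": 0, "az": 0, "claw": -1}

```text
time_s: 7.65
tcp_pos: [0.545, 0.2292, 0.062]
eef_rot: [-180.0, -45.0, 175.9]
contact_force: [0.9, -0.5, 2.4]
gripper_width: 0.0591
```

Emit:
step_arm:
  increments:
    - {"tx": 0, "ty": 0, "tz": -1, "ax": 0, "ay": 0, "az": 0, "claw": -1}
    - {"tx": 0, "ty": 0, "tz": 0, "ax": 0, "ay": 0, "az": 0, "claw": -1}

```text
time_s: 7.85
tcp_pos: [0.5452, 0.2291, 0.0617]
eef_rot: [180.0, -45.0, 176.0]
contact_force: [2.8, -1.2, 6.3]
gripper_width: 0.059
```

Emit:
step_arm:
  increments:
    - {"tx": 0, "ty": 0, "tz": -1, "ax": 0, "ay": 0, "az": 0, "claw": -1}
    - {"tx": 0, "ty": 0, "tz": 0, "ax": 0, "ay": 0, "az": 0, "claw": -1}

```text
time_s: 8.05
tcp_pos: [0.5455, 0.2291, 0.0613]
eef_rot: [180.0, -44.9, 176.0]
contact_force: [4.6, -1.2, 9.1]
gripper_width: 0.059
```

Emit:
step_arm:
  increments:
    - {"tx": 1, "ty": 0, "tz": 0, "ax": 0, "ay": 0, "az": 0, "claw": -1}
    - {"tx": 0, "ty": 0, "tz": 0, "ax": 0, "ay": 0, "az": 0, "claw": -1}

```text
time_s: 8.25
tcp_pos: [0.5457, 0.2291, 0.0611]
eef_rot: [180.0, -45.0, 176.0]
contact_force: [1.7, -0.9, 7.5]
gripper_width: 0.059
```

Emit:
step_arm:
  increments:
    - {"tx": 0.5, "ty": 0, "tz": -1, "ax": 0, "ay": 0, "az": 0, "claw": -1}
    - {"tx": 0, "ty": 0, "tz": 0, "ax": 0, "ay": 0, "az": 0, "claw": -1}

```text
time_s: 8.45
tcp_pos: [0.5459, 0.2291, 0.0609]
eef_rot: [180.0, -45.1, 176.0]
contact_force: [0.3, -0.7, 11.1]
gripper_width: 0.0589
```

Seated: 11 N straight up with no side force. Releasing and backing off along the tool axis.

Emit:
step_arm:
  increments:
    - {"tx": 0, "ty": 0, "tz": 1, "ax": 0, "ay": 0, "az": 0, "claw": -1}
    - {"tx": 0, "ty": 0, "tz": 0, "ax": 0, "ay": 0, "az": 0, "claw": 0.55}
    - {"tx": 0, "ty": 0, "tz": 0, "ax": 0, "ay": 0, "az": 0, "claw": 0.55}
    - {"tx": 0, "ty": 0, "tz": 0, "ax": 0, "ay": 0, "az": 0, "claw": 0.55}

```text
time_s: 8.85
tcp_pos: [0.5459, 0.2294, 0.0595]
eef_rot: [-180.0, -45.0, 175.9]
contact_force: [-0.9, 0.2, -0.2]
gripper_width: 0.0679
```

Emit:
step_arm:
  increments:
    - {"tx": 5, "ty": 0, "tz": 5, "ax": 0, "ay": 0, "az": 0, "claw": 0.55}
    - {"tx": 20, "ty": -1, "tz": 20, "ax": 0, "ay": 0, "az": 0, "claw": 0.55}
    - {"tx": 20, "ty": -1, "tz": 30, "ax": 0, "ay": 0, "az": 0, "claw": 1}
    - {"tx": 0, "ty": 0, "tz": 40, "ax": 0, "ay": 0, "az": 0, "claw": 1}
    - {"tx": -20, "ty": 0, "tz": 35, "ax": 0, "ay": -8, "az": 0, "claw": 1}
    - {"tx": -20, "ty": 0, "tz": 10, "ax": 0, "ay": -8, "az": 0, "claw": 1}
    - {"tx": -20, "ty": 0, "tz": 0, "ax": 0, "ay": -8, "az": 0, "claw": 1}
    - {"tx": -20, "ty": 0, "tz": 0, "ax": 0, "ay": -8, "az": 0, "claw": 1}
    - {"tx": -20, "ty": 0, "tz": 0, "ax": 0, "ay": -8, "az": 0, "claw": 1}
    - {"tx": -10, "ty": 0, "tz": 0, "ax": 0, "ay": -5, "az": 0, "claw": 1}
    - {"tx": 0, "ty": -20, "tz": 0, "ax": 0, "ay": 0, "az": 0, "claw": 1}
    - {"tx": 0, "ty": -40, "tz": 0, "ax": 0, "ay": 0, "az": 0, "claw": 1}

```text
time_s: 10.05
tcp_pos: [0.4805, 0.1687, 0.2013]
eef_rot: [177.0, 0.0, 177.4]
contact_force: [1.3, -0.6, 0.3]
gripper_width: 0.0873
```

Run:
```python
from h import *
delta([.458,-.3225,.2],[180,0,179.5])
```

```text
now [0.4805 0.1687 0.2013] [1.7703e+02 4.0000e-02 1.7739e+02] F [ 1.3 -0.6  0.3] w 0.0873 t 10.05
shift mm [ -22.5 -491.2   -1.3] rotvec [-2.97  0.12  2.11]
```

Run:
```python
from h import *
b=cap('top');W=cloud(b)
p=W[248:286,380:424].reshape(-1,3);p=p[(p[:,2]>.014)&(p[:,2]<.07)];m=np.polyfit(p[:,1],p[:,0],1);print(len(p),m,np.percentile(p[:,1],[3,97]))
B=overlay(b,piece(.460,-.3225,-.5,52),(380,244,424,286),14)
cv2.imwrite('pics/8.png',B)
```

```text
48 [-0.01097596  0.45500336] [-0.35020482 -0.29404368]
```

View pics/8.png

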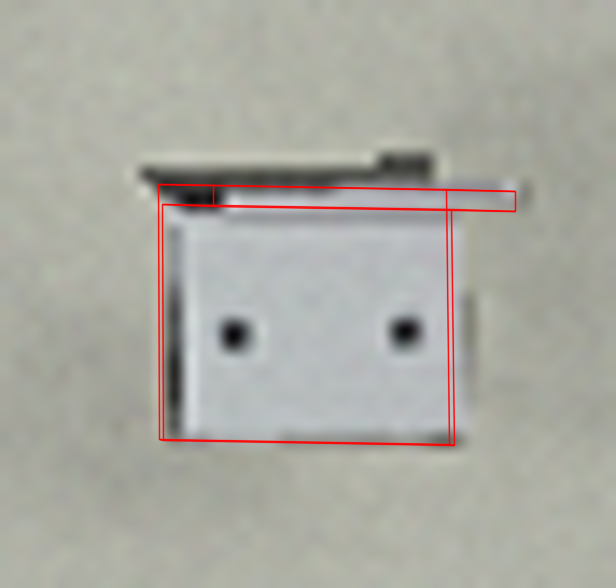

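Crop: the unshadowed large angle is at (315,320), about 1.5 mm right of the model outline and square to it. Going there.

Emit:
step_arm:
  increments:
    - {"tx": 0, "ty": -25, "tz": 0, "ax": -3, "ay": 0, "az": 2.6, "claw": 1}
    - {"tx": 0, "ty": -47, "tz": 0, "ax": 0, "ay": 0, "az": 0, "claw": 1}
    - {"tx": 0, "ty": -47, "tz": 0, "ax": 0, "ay": 0, "az": 0, "claw": 1}
    - {"tx": -2, "ty": -47, "tz": 0, "ax": 0, "ay": 0, "az": 0, "claw": 1}
    - {"tx": -2, "ty": -47, "tz": 0, "ax": 0, "ay": 0, "az": 0, "claw": 1}
    - {"tx": -2, "ty": -47, "tz": 0, "ax": 0, "ay": 0, "az": 0, "claw": 1}
    - {"tx": -2, "ty": -47, "tz": 0, "ax": 0, "ay": 0, "az": 0, "claw": 1}
    - {"tx": -2, "ty": -47, "tz": 0, "ax": 0, "ay": 0, "az": 0, "claw": 1}
    - {"tx": -4, "ty": -47, "tz": 0, "ax": 0, "ay": 0, "az": 0, "claw": 1}
    - {"tx": -4, "ty": -47, "tz": -10, "ax": 0, "ay": 0, "az": 0, "claw": 1}
    - {"tx": -4, "ty": -40, "tz": -20, "ax": 0, "ay": 0, "az": 0, "claw": 1}
    - {"tx": 0, "ty": 0, "tz": -30, "ax": 0, "ay": 0, "az": 0, "claw": 1}

```text
time_s: 11.3
tcp_pos: [0.4597, -0.3253, 0.1407]
eef_rot: [-179.8, 0.2, 179.5]
contact_force: [0.0, 0.7, -1.0]
gripper_width: 0.0876
```

Emit:
step_arm:
  increments:
    - {"tx": 0, "ty": 0, "tz": 0, "ax": 0, "ay": 0, "az": 0, "claw": 1}
    - {"tx": 0, "ty": 0, "tz": 0, "ax": 0, "ay": 0, "az": 0, "claw": 1}

```text
time_s: 11.5
tcp_pos: [0.459, -0.3208, 0.1403]
eef_rot: [-179.9, -0.1, 179.7]
contact_force: [-0.5, 0.1, 0.1]
gripper_width: 0.0879
```

Run:
```python
from h import *
delta([.4585,-.324,.054],[180,0,180])
```

```text
now [ 0.459  -0.3208  0.1403] [-1.7988e+02 -9.0000e-02  1.7971e+02] F [-0.5  0.1  0.1] w 0.0879 t 11.5
shift mm [ -0.5  -3.2 -86.3] rotvec [ 0.12 -0.09  0.29]
```

Emit:
step_arm:
  increments:
    - {"tx": -0.5, "ty": -3.2, "tz": -20, "ax": 0.1, "ay": -0.1, "az": 0.3, "claw": 1}
    - {"tx": 0, "ty": 0, "tz": -25, "ax": 0, "ay": 0, "az": 0, "claw": 1}
    - {"tx": 0, "ty": 0, "tz": -20, "ax": 0, "ay": 0, "az": 0, "claw": 1}
    - {"tx": 0, "ty": 0, "tz": -14, "ax": 0, "ay": 0, "az": 0, "claw": 1}
    - {"tx": 0, "ty": 0, "tz": -7, "ax": 0, "ay": 0, "az": 0, "claw": 1}
    - {"tx": 0, "ty": 0, "tz": 0, "ax": 0, "ay": 0, "az": 0, "claw": 1}
    - {"tx": 0, "ty": 0, "tz": 0, "ax": 0, "ay": 0, "az": 0, "claw": 0.4}
    - {"tx": 0, "ty": 0, "tz": 0, "ax": 0, "ay": 0, "az": 0, "claw": -1}
    - {"tx": 0, "ty": 0, "tz": 0, "ax": 0, "ay": 0, "az": 0, "claw": -1}
    - {"tx": 0, "ty": 0, "tz": 0, "ax": 0, "ay": 0, "az": 0, "claw": -1}
    - {"tx": 0, "ty": 0, "tz": 0, "ax": 0, "ay": 0, "az": 0, "claw": -1}
    - {"tx": 0, "ty": 0, "tz": 0, "ax": 0, "ay": 0, "az": 0, "claw": -1}
  newtons: 25

```text
time_s: 12.7
tcp_pos: [0.4589, -0.324, 0.0544]
eef_rot: [-180.0, 0.1, -180.0]
contact_force: [-0.2, 1.5, 5.0]
gripper_width: 0.0594
```

Run:
```python
from h import *
delta([.4585,-.324,.054],[180,0,180])
```

```text
now [ 0.4589 -0.324   0.0544] [-1.7996e+02  1.2000e-01 -1.7998e+02] F [-0.2  1.5  5. ] w 0.0594 t 12.7
shift mm [-0.4 -0.  -0.4] rotvec [ 0.04  0.12 -0.02]
```

Emit:
step_arm:
  increments:
    - {"tx": 0, "ty": 0, "tz": 8, "ax": 0, "ay": 0, "az": 0, "claw": -1}
    - {"tx": 0, "ty": 0, "tz": 25, "ax": 0, "ay": 0, "az": 0, "claw": -1}
    - {"tx": 0, "ty": 0, "tz": 40, "ax": 0, "ay": 0, "az": 0, "claw": -1}
    - {"tx": 0, "ty": 0, "tz": 40, "ax": 0, "ay": 0, "az": 0, "claw": -1}
    - {"tx": 0, "ty": 20, "tz": 27, "ax": 0, "ay": 0, "az": 0, "claw": -1}
    - {"tx": 0, "ty": 40, "tz": 6, "ax": 0, "ay": 0, "az": -1, "claw": -1}
    - {"tx": 0, "ty": 47, "tz": 0, "ax": 0, "ay": 0, "az": -1, "claw": -1}
    - {"tx": 0, "ty": 47, "tz": 0, "ax": 0, "ay": 0, "az": -1, "claw": -1}
    - {"tx": 4, "ty": 47, "tz": 0, "ax": 0, "ay": 0, "az": -1.1, "claw": -1}
    - {"tx": 4, "ty": 47, "tz": 0, "ax": 0, "ay": 0, "az": 0, "claw": -1}
    - {"tx": 4, "ty": 47, "tz": 0, "ax": 0, "ay": 0, "az": 0, "claw": -1}
    - {"tx": 4, "ty": 47, "tz": 0, "ax": 0, "ay": 0, "az": 0, "claw": -1}
  newtons: 30

```text
time_s: 13.9
tcp_pos: [0.4741, 0.0199, 0.2004]
eef_rot: [-180.0, 0.1, 175.9]
contact_force: [1.1, -0.3, -1.0]
gripper_width: 0.0589
```

Emit:
step_arm:
  increments:
    - {"tx": 4, "ty": 47, "tz": 0, "ax": 0, "ay": 0, "az": 0, "claw": -1}
    - {"tx": 4, "ty": 47, "tz": 0, "ax": 0, "ay": 0, "az": 0, "claw": -1}
    - {"tx": 4, "ty": 47, "tz": 0, "ax": 0, "ay": 0, "az": 0, "claw": -1}
    - {"tx": 0, "ty": 47, "tz": 0, "ax": 0, "ay": 0, "az": 0, "claw": -1}
    - {"tx": 0, "ty": 20, "tz": 0, "ax": 0, "ay": 0, "az": 0, "claw": -1}
    - {"tx": 0, "ty": 0, "tz": 0, "ax": 0, "ay": 0, "az": 0, "claw": -1}
    - {"tx": 0, "ty": 0, "tz": 0, "ax": 0, "ay": 0, "az": 0, "claw": -1}

```text
time_s: 14.6
tcp_pos: [0.4861, 0.226, 0.1997]
eef_rot: [-179.9, 0.0, 176.0]
contact_force: [-0.2, -0.9, -0.8]
gripper_width: 0.0592
```

Run:
```python
from h import *
s=r.get_state()
# small actually seated: TCP(.5459,.2291,.0609) at s=40,x=2 -> correction vs model
g=goal(1,40,2,-21,0);print('corr',(np.array([.5459,.2291,.0609])-g[0]).round(4))
g=goal(2,54,2,-21,50);print(g);delta(*g)
```

```text
corr [ 0.0011  0.0001 -0.0005]
(array([0.5546769 , 0.22831733, 0.12691169]), array([180. , -45. , 175.9]))
now [0.4861 0.226  0.1997] [-1.7993e+02  3.0000e-02  1.7596e+02] F [-0.2 -0.9 -0.8] w 0.0592 t 14.6
shift mm [ 68.5   2.3 -72.8] rotvec [ 3.26 44.91 -0.09]
```

Emit:
step_arm:
  increments:
    - {"tx": 11, "ty": 0, "tz": 0, "ax": 0.5, "ay": 7.5, "az": 0, "claw": -1}
    - {"tx": 11, "ty": 0, "tz": 0, "ax": 0.5, "ay": 7.5, "az": 0, "claw": -1}
    - {"tx": 12, "ty": 0, "tz": -5, "ax": 0.5, "ay": 7.5, "az": 0, "claw": -1}
    - {"tx": 12, "ty": 0, "tz": -10, "ax": 0.5, "ay": 7.5, "az": 0, "claw": -1}
    - {"tx": 12, "ty": 1, "tz": -15, "ax": 0.5, "ay": 7.5, "az": 0, "claw": -1}
    - {"tx": 11.5, "ty": 1, "tz": -20, "ax": 0.7, "ay": 7.4, "az": -0.1, "claw": -1}
    - {"tx": 0, "ty": 0, "tz": -23, "ax": 0, "ay": 0, "az": 0, "claw": -1}
    - {"tx": 0, "ty": 0, "tz": 0, "ax": 0, "ay": 0, "az": 0, "claw": -1}
    - {"tx": 0, "ty": 0, "tz": 0, "ax": 0, "ay": 0, "az": 0, "claw": -1}
    - {"tx": 0, "ty": 0, "tz": 0, "ax": 0, "ay": 0, "az": 0, "claw": -1}

```text
time_s: 15.6
tcp_pos: [0.5568, 0.2281, 0.1303]
eef_rot: [179.8, -44.6, 176.0]
contact_force: [0.2, -0.7, -1.2]
gripper_width: 0.0591
```

```bash
cat >> h.py <<'E'
def seg(O,X,Y,Z,L,h=30):
    P=lambda i,j,k:O+(X*i+Y*j+Z*k)/1000
    pr=[(0,0),(L,0),(L,4),(4,4),(4,L),(0,L)]
    return [(P(*[pr[i][0],q,pr[i][1]]),P(pr[(i+1)%6][0],q,pr[(i+1)%6][1])) for q in(-h,h) for i in range(6)]+[(P(i,-h,k),P(i,h,k)) for i,k in pr]
E
python3 - <<'E'
from h import *
delta(*goal(2,54,2,-21,0))
c=cap('scene')
s=r.get_state();T=s['tcp_pos'];R=Ro.from_euler('xyz',s['eef_rot'],degrees=True).as_matrix()
Z=-R[:,2];Y=R[:,1];Y=Y if Y[1]<0 else -Y;X=np.cross(Y,Z);O=T-Z*.054-X*.002
box=(250,185,330,265)
im1=overlay(c,[],box,5); im2=overlay(c,seg(O,X,Y,Z,52),box,5)
a=np.radians(CA);ey=np.array([np.sin(a),-np.cos(a),0]);C=CO+np.array([.001,0,0])
S=piece(*(C-ey*.021)[:2],CA,37,C[2]+.00566,45)
im2=cv2.addWeighted(im2,1,im2,0,0)
for A,B in S:
    p=(proj(c,[A,B])-[250,185]+.5)*5;cv2.line(im2,tuple(int(q) for q in p[0]),tuple(int(q) for q in p[1]),(0,200,0),1)
cv2.imwrite('pics/9.png',np.hstack([im1,im2]))
E
```

```text
now [0.5568 0.2281 0.1303] [179.84 -44.65 176.03] F [ 0.2 -0.7 -1.2] w 0.0591 t 15.6
shift mm [ -2.1   0.2 -53.4] rotvec [-0.09  0.36 -0.02]
```

View pics/9.png

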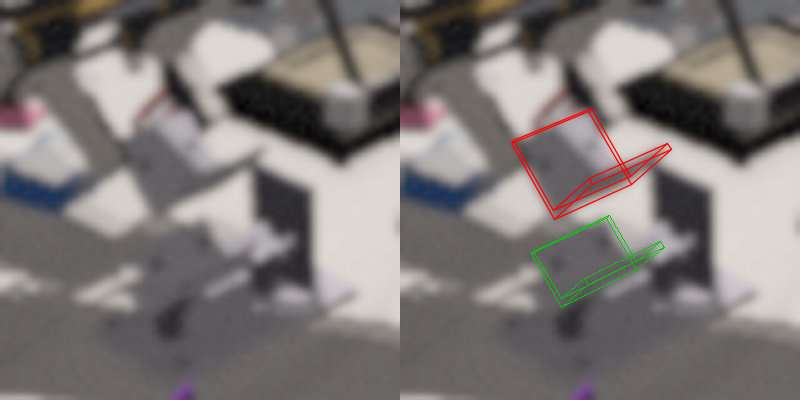

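The view shows the small angle seated in the cradle (200,255) and the large one held above it (170,165), both matching their outlines. Lowering.

Emit:
step_arm:
  increments:
    - {"tx": -1, "ty": 0, "tz": -15, "ax": 0, "ay": 0.4, "az": 0, "claw": -1}
    - {"tx": 0, "ty": 0, "tz": -18, "ax": 0, "ay": 0, "az": 0, "claw": -1}
    - {"tx": 0, "ty": 0, "tz": -10, "ax": 0, "ay": 0, "az": 0, "claw": -1}
    - {"tx": 0, "ty": 0, "tz": -4, "ax": 0, "ay": 0, "az": 0, "claw": -1}
    - {"tx": 0, "ty": 0, "tz": 0, "ax": 0, "ay": 0, "az": 0, "claw": -1}
    - {"tx": 0, "ty": 0, "tz": 0, "ax": 0, "ay": 0, "az": 0, "claw": -1}

```text
time_s: 16.25
tcp_pos: [0.5552, 0.2282, 0.0798]
eef_rot: [-179.9, -45.3, 175.9]
contact_force: [0.2, -0.3, -0.9]
gripper_width: 0.0591
```

Run:
```python
from h import *
delta(*goal(2,54,2,-21,0))
```

```text
now [0.5552 0.2282 0.0798] [-179.94  -45.34  175.86] F [ 0.2 -0.3 -0.9] w 0.0591 t 16.25
shift mm [-0.5  0.1 -2.9] rotvec [ 0.02 -0.34 -0.  ]
```

Emit:
step_arm:
  increments:
    - {"tx": 0.3, "ty": 0, "tz": -1, "ax": 0, "ay": -0.3, "az": 0, "claw": -1}
    - {"tx": 0, "ty": 0, "tz": -1, "ax": 0, "ay": 0, "az": 0, "claw": -1}
    - {"tx": 0, "ty": 0, "tz": 0, "ax": 0, "ay": 0, "az": 0, "claw": -1}
    - {"tx": 0, "ty": 0, "tz": 0, "ax": 0, "ay": 0, "az": 0, "claw": -1}

```text
time_s: 16.65
tcp_pos: [0.5553, 0.2281, 0.0782]
eef_rot: [-180.0, -45.0, 175.9]
contact_force: [-0.5, -0.5, 0.7]
gripper_width: 0.0594
```

Emit:
step_arm:
  increments:
    - {"tx": 0, "ty": 0, "tz": -1, "ax": 0, "ay": 0, "az": 0, "claw": -1}
    - {"tx": 0, "ty": 0, "tz": 0, "ax": 0, "ay": 0, "az": 0, "claw": -1}

```text
time_s: 16.85
tcp_pos: [0.5556, 0.2281, 0.0777]
eef_rot: [-180.0, -45.0, 175.9]
contact_force: [-0.4, -0.2, 4.8]
gripper_width: 0.0592
```

Emit:
step_arm:
  increments:
    - {"tx": 0, "ty": 0, "tz": -1, "ax": 0, "ay": 0, "az": 0, "claw": -1}
    - {"tx": 0, "ty": 0, "tz": 0, "ax": 0, "ay": 0, "az": 0, "claw": -1}

```text
time_s: 17.05
tcp_pos: [0.5558, 0.2281, 0.0774]
eef_rot: [180.0, -45.0, 175.9]
contact_force: [0.6, 1.3, 8.0]
gripper_width: 0.0593
```

Contact is balanced, at the expected nested height to within 1 mm. Releasing and retreating.

Emit:
step_arm:
  increments:
    - {"tx": 0, "ty": 0, "tz": -1, "ax": 0, "ay": 0, "az": 0, "claw": -1}
    - {"tx": 0, "ty": 0, "tz": 1, "ax": 0, "ay": 0, "az": 0, "claw": -1}
    - {"tx": 0, "ty": 0, "tz": 0, "ax": 0, "ay": 0, "az": 0, "claw": 0.55}
    - {"tx": 0, "ty": 0, "tz": 0, "ax": 0, "ay": 0, "az": 0, "claw": 0.55}
    - {"tx": 0, "ty": 0, "tz": 0, "ax": 0, "ay": 0, "az": 0, "claw": 0.55}

```text
time_s: 17.55
tcp_pos: [0.5554, 0.2282, 0.0756]
eef_rot: [-180.0, -45.0, 175.9]
contact_force: [0.7, 0.5, -1.3]
gripper_width: 0.0679
```

Emit:
step_arm:
  increments:
    - {"tx": 5, "ty": 0, "tz": 5, "ax": 0, "ay": 0, "az": 0, "claw": 0.55}
    - {"tx": 20, "ty": -1, "tz": 20, "ax": 0, "ay": 0, "az": 0, "claw": 0.55}
    - {"tx": 20, "ty": -1, "tz": 30, "ax": 0, "ay": 0, "az": 0, "claw": 0.55}
    - {"tx": 0, "ty": 0, "tz": 40, "ax": 0, "ay": 0, "az": 0, "claw": -1}
    - {"tx": -15, "ty": 15, "tz": 25, "ax": -0.5, "ay": -7.5, "az": 0, "claw": -1}
    - {"tx": -15, "ty": 15, "tz": 0, "ax": -0.5, "ay": -7.5, "az": 0, "claw": -1}
    - {"tx": -15, "ty": 15, "tz": 0, "ax": -0.5, "ay": -7.5, "az": 0, "claw": -1}
    - {"tx": -15, "ty": 15, "tz": 0, "ax": -0.5, "ay": -7.5, "az": 0, "claw": -1}
    - {"tx": -10, "ty": 15, "tz": 0, "ax": -0.5, "ay": -7.5, "az": 0, "claw": -1}
    - {"tx": -10, "ty": 15, "tz": 0, "ax": -0.7, "ay": -7.4, "az": 0, "claw": -1}
    - {"tx": 0, "ty": 0, "tz": 0, "ax": 0, "ay": 0, "az": 0, "claw": -1}
    - {"tx": 0, "ty": 0, "tz": 0, "ax": 0, "ay": 0, "az": 0, "claw": -1}

```text
time_s: 18.75
tcp_pos: [0.5192, 0.3169, 0.197]
eef_rot: [180.0, -0.0, 176.1]
contact_force: [0.1, -0.1, 0.3]
gripper_width: 0.0027
```

Run:
```python
from h import *
a=np.radians(CA);ey=np.array([np.sin(a),-np.cos(a),0]);C=CO+np.array([.0011,0,0])
# pusher: closed fingers, back face 21mm from TCP; start with face 12mm short of pieces' end (y=-51), tips at h=44
p=C+ey*(-.051-.015-.021);p[2]=.044+.019;print(p.round(4))
delta(p,[180,0,180+CA])
```

```text
[0.5238 0.2968 0.063 ]
now [0.5192 0.3169 0.197 ] [ 1.7998e+02 -2.0000e-02  1.7612e+02] F [ 0.1 -0.1  0.3] w 0.0027 t 18.75
shift mm [   4.6  -20.1 -134. ] rotvec [-0.02 -0.02 -0.22]
```

Emit:
step_arm:
  increments:
    - {"tx": 4.6, "ty": -5, "tz": -30, "ax": 0, "ay": 0, "az": -0.2, "claw": -1}
    - {"tx": 0, "ty": -5, "tz": -40, "ax": 0, "ay": 0, "az": 0, "claw": -1}
    - {"tx": 0, "ty": 0, "tz": -35, "ax": 0, "ay": 0, "az": 0, "claw": -1}
    - {"tx": 0, "ty": 0, "tz": -20, "ax": 0, "ay": 0, "az": 0, "claw": -1}
    - {"tx": 0, "ty": 0, "tz": -9, "ax": 0, "ay": 0, "az": 0, "claw": -1}
    - {"tx": 0, "ty": -3, "tz": 0, "ax": 0, "ay": 0, "az": 0, "claw": -1}
    - {"tx": 0, "ty": -3, "tz": 0, "ax": 0, "ay": 0, "az": 0, "claw": -1}
    - {"tx": 0, "ty": 0, "tz": 0, "ax": 0, "ay": 0, "az": 0, "claw": -1}

```text
time_s: 19.55
tcp_pos: [0.5259, 0.3002, 0.0633]
eef_rot: [179.9, 0.1, 175.7]
contact_force: [0.3, -1.1, -0.1]
gripper_width: 0.0006
```

Emit:
step_arm:
  increments:
    - {"tx": 0, "ty": -3, "tz": 0, "ax": 0, "ay": 0, "az": 0, "claw": -1}
    - {"tx": 0, "ty": -3, "tz": 0, "ax": 0, "ay": 0, "az": 0, "claw": -1}
    - {"tx": 0, "ty": 0, "tz": 0, "ax": 0, "ay": 0, "az": 0, "claw": -1}

```text
time_s: 19.85
tcp_pos: [0.525, 0.2939, 0.0625]
eef_rot: [180.0, 0.0, 175.8]
contact_force: [0.8, -0.2, 1.0]
gripper_width: 0.0004
```

Emit:
step_arm:
  increments:
    - {"tx": 0, "ty": -3, "tz": 0, "ax": 0, "ay": 0, "az": 0, "claw": -1}
    - {"tx": 0, "ty": -3, "tz": 0, "ax": 0, "ay": 0, "az": 0, "claw": -1}
    - {"tx": 0, "ty": 0, "tz": 0, "ax": 0, "ay": 0, "az": 0, "claw": -1}

```text
time_s: 20.15
tcp_pos: [0.5249, 0.2878, 0.0619]
eef_rot: [-180.0, -0.0, 175.7]
contact_force: [-0.0, 0.2, 0.3]
gripper_width: 0.0003
```

Emit:
step_arm:
  increments:
    - {"tx": -2, "ty": -1, "tz": 1.5, "ax": 0, "ay": 0, "az": 0.2, "claw": -1}
    - {"tx": -0.2, "ty": -3, "tz": 0, "ax": 0, "ay": 0, "az": 0, "claw": -1}
    - {"tx": 0, "ty": 0, "tz": 0, "ax": 0, "ay": 0, "az": 0, "claw": -1}

```text
time_s: 20.45
tcp_pos: [0.5226, 0.2839, 0.0634]
eef_rot: [-180.0, -0.0, 176.0]
contact_force: [0.3, 0.1, -0.2]
gripper_width: 0.0007
```

Emit:
step_arm:
  increments:
    - {"tx": -0.2, "ty": -2, "tz": 0, "ax": 0, "ay": 0, "az": 0, "claw": -1}
    - {"tx": -0.2, "ty": -2, "tz": 0, "ax": 0, "ay": 0, "az": 0, "claw": -1}
    - {"tx": -0.2, "ty": -2, "tz": 0, "ax": 0, "ay": 0, "az": 0, "claw": -1}
    - {"tx": 0, "ty": 0, "tz": 0, "ax": 0, "ay": 0, "az": 0, "claw": -1}

```text
time_s: 20.85
tcp_pos: [0.5222, 0.2779, 0.0634]
eef_rot: [-180.0, -0.0, 175.9]
contact_force: [-0.4, -0.4, 0.8]
gripper_width: 0.0006
```

Emit:
step_arm:
  increments:
    - {"tx": -0.2, "ty": -2, "tz": 0, "ax": 0, "ay": 0, "az": 0, "claw": -1}
    - {"tx": -0.2, "ty": -2, "tz": 0, "ax": 0, "ay": 0, "az": 0, "claw": -1}
    - {"tx": -0.2, "ty": -2, "tz": 0, "ax": 0, "ay": 0, "az": 0, "claw": -1}
    - {"tx": 0, "ty": 0, "tz": 0, "ax": 0, "ay": 0, "az": 0, "claw": -1}

```text
time_s: 21.25
tcp_pos: [0.5217, 0.272, 0.0635]
eef_rot: [-180.0, -0.0, 176.0]
contact_force: [0.0, 0.5, -0.3]
gripper_width: -0.0
```

Emit:
step_arm:
  increments:
    - {"tx": -0.2, "ty": -2.5, "tz": 0, "ax": 0, "ay": 0, "az": 0, "claw": -1}
    - {"tx": -0.2, "ty": -2.5, "tz": 0, "ax": 0, "ay": 0, "az": 0, "claw": -1}
    - {"tx": -0.2, "ty": -2.5, "tz": 0, "ax": 0, "ay": 0, "az": 0, "claw": -1}
    - {"tx": -0.2, "ty": -2.5, "tz": 0, "ax": 0, "ay": 0, "az": 0, "claw": -1}
    - {"tx": -0.2, "ty": -2.5, "tz": 0, "ax": 0, "ay": 0, "az": 0, "claw": -1}
    - {"tx": -0.2, "ty": -2.5, "tz": 0, "ax": 0, "ay": 0, "az": 0, "claw": -1}
    - {"tx": 0, "ty": 0, "tz": 0, "ax": 0, "ay": 0, "az": 0, "claw": -1}

```text
time_s: 21.95
tcp_pos: [0.5203, 0.2567, 0.0634]
eef_rot: [-180.0, -0.0, 175.9]
contact_force: [-0.5, 0.1, 0.0]
gripper_width: 0.0007
```

Emit:
step_arm:
  increments:
    - {"tx": -0.2, "ty": -2, "tz": 0, "ax": 0, "ay": 0, "az": 0, "claw": -1}
    - {"tx": -0.2, "ty": -2, "tz": 0, "ax": 0, "ay": 0, "az": 0, "claw": -1}
    - {"tx": 0, "ty": 0, "tz": 0, "ax": 0, "ay": 0, "az": 0, "claw": -1}

```text
time_s: 22.25
tcp_pos: [0.5199, 0.2529, 0.0634]
eef_rot: [-180.0, -0.0, 176.0]
contact_force: [0.4, 0.7, 0.4]
gripper_width: 0.0004
```

Emit:
step_arm:
  increments:
    - {"tx": -0.2, "ty": -2, "tz": 0, "ax": 0, "ay": 0, "az": 0, "claw": -1}
    - {"tx": -0.2, "ty": -2, "tz": 0, "ax": 0, "ay": 0, "az": 0, "claw": -1}
    - {"tx": 0, "ty": 0, "tz": 0, "ax": 0, "ay": 0, "az": 0, "claw": -1}

```text
time_s: 22.55
tcp_pos: [0.5196, 0.2489, 0.0634]
eef_rot: [-180.0, -0.0, 176.0]
contact_force: [0.5, 0.7, -0.1]
gripper_width: 0.0005
```

Emit:
step_arm:
  increments:
    - {"tx": -0.2, "ty": -2, "tz": 0, "ax": 0, "ay": 0, "az": 0, "claw": -1}
    - {"tx": -0.1, "ty": -1, "tz": 0, "ax": 0, "ay": 0, "az": 0, "claw": -1}
    - {"tx": 0, "ty": 0, "tz": 0, "ax": 0, "ay": 0, "az": 0, "claw": -1}

```text
time_s: 22.85
tcp_pos: [0.5193, 0.246, 0.0634]
eef_rot: [-180.0, -0.0, 176.0]
contact_force: [-0.2, 0.3, 0.4]
gripper_width: 0.0004
```

Emit:
step_arm:
  increments:
    - {"tx": 0, "ty": -1.5, "tz": 0, "ax": 0, "ay": 0, "az": 0, "claw": -1}
    - {"tx": 0, "ty": -1.5, "tz": 0, "ax": 0, "ay": 0, "az": 0, "claw": -1}
    - {"tx": 0, "ty": 0, "tz": 0, "ax": 0, "ay": 0, "az": 0, "claw": -1}

```text
time_s: 23.15
tcp_pos: [0.5192, 0.2429, 0.0633]
eef_rot: [-180.0, -0.0, 176.0]
contact_force: [0.6, 0.4, 0.1]
gripper_width: 0.0004
```

Emit:
step_arm:
  increments:
    - {"tx": -0.1, "ty": -1.5, "tz": 0, "ax": 0, "ay": 0, "az": 0, "claw": -1}
    - {"tx": -0.1, "ty": -1.5, "tz": 0, "ax": 0, "ay": 0, "az": 0, "claw": -1}
    - {"tx": 0, "ty": 0, "tz": 0, "ax": 0, "ay": 0, "az": 0, "claw": -1}

```text
time_s: 23.45
tcp_pos: [0.519, 0.2399, 0.0634]
eef_rot: [-180.0, -0.0, 176.0]
contact_force: [0.4, 0.1, 0.8]
gripper_width: 0.0003
```

Emit:
step_arm:
  increments:
    - {"tx": -0.1, "ty": -1.5, "tz": 0, "ax": 0, "ay": 0, "az": 0, "claw": -1}
    - {"tx": -0.1, "ty": -1.5, "tz": 0, "ax": 0, "ay": 0, "az": 0, "claw": -1}
    - {"tx": 0, "ty": 0, "tz": 0, "ax": 0, "ay": 0, "az": 0, "claw": -1}

```text
time_s: 23.75
tcp_pos: [0.519, 0.2379, 0.0635]
eef_rot: [179.9, 0.0, 175.9]
contact_force: [-0.9, 5.0, -1.4]
gripper_width: 0.0001
```

Run:
```python
from h import *
c=cap('scene')
cv2.imwrite('pics/10.png',overlay(c,[],(255,195,335,265),9))
```

```text
(no output)
```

View pics/10.png

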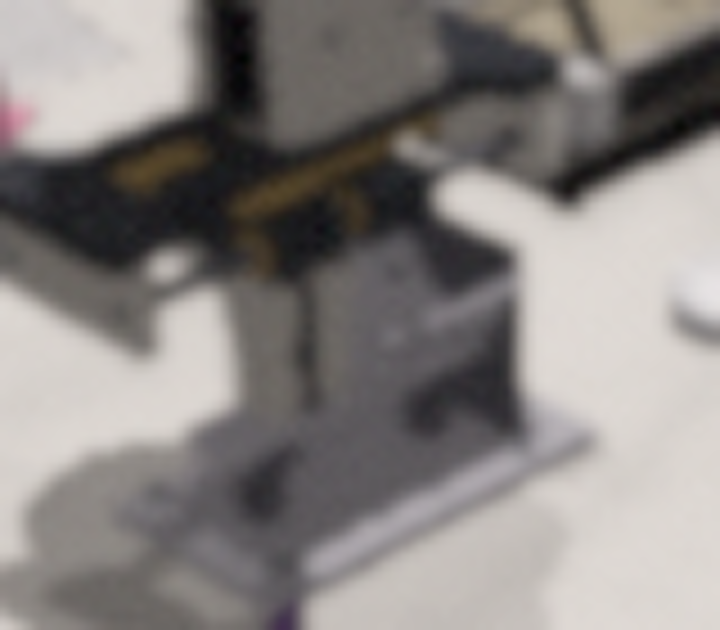

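The view shows the closed fingers at (280,340) pushing the stack against the stop at (480,320). The 5 N jump puts the stop face at cradle y of about 53 mm, inside its 44–60 range. One more small nudge, then retreat.

Emit:
step_arm:
  increments:
    - {"tx": 0, "ty": -1, "tz": 0, "ax": 0, "ay": 0, "az": 0, "claw": -1}
    - {"tx": 0, "ty": 0, "tz": 0, "ax": 0, "ay": 0, "az": 0, "claw": -1}
    - {"tx": 0, "ty": 0, "tz": 0, "ax": 0, "ay": 0, "az": 0, "claw": -1}

```text
time_s: 24.1
tcp_pos: [0.5191, 0.2377, 0.0636]
eef_rot: [179.9, 0.0, 176.0]
contact_force: [-2.0, 8.2, -1.5]
gripper_width: 0.0004
```

Emit:
step_arm:
  increments:
    - {"tx": 0, "ty": 2, "tz": 0, "ax": 0, "ay": 0, "az": 0, "claw": -1}
    - {"tx": 0.5, "ty": 6, "tz": 0, "ax": 0, "ay": 0, "az": 0, "claw": -1}
    - {"tx": 1, "ty": 15, "tz": 5, "ax": 0, "ay": 0, "az": 0, "claw": -1}
    - {"tx": 2, "ty": 30, "tz": 15, "ax": 0, "ay": 0, "az": 0, "claw": -1}
    - {"tx": 2, "ty": 30, "tz": 40, "ax": 0, "ay": 0, "az": 0, "claw": -1}
    - {"tx": 0, "ty": 20, "tz": 40, "ax": 0, "ay": 0, "az": 0, "claw": -1}
    - {"tx": 0, "ty": 40, "tz": 40, "ax": 0, "ay": 0, "az": 0, "claw": -1}
    - {"tx": 0, "ty": 40, "tz": 40, "ax": 0, "ay": 0, "az": 0, "claw": -1}
    - {"tx": 0, "ty": 40, "tz": 30, "ax": 0, "ay": 0, "az": 0, "claw": -1}
    - {"tx": 0, "ty": 40, "tz": 0, "ax": 0, "ay": 0, "az": 0, "claw": -1}
    - {"tx": 0, "ty": 40, "tz": 0, "ax": 0, "ay": 0, "az": 0, "claw": -1}
    - {"tx": 0, "ty": 0, "tz": 0, "ax": 0, "ay": 0, "az": 0, "claw": -1}

```text
time_s: 25.3
tcp_pos: [0.5231, 0.5345, 0.2625]
eef_rot: [-179.9, -0.1, 176.1]
contact_force: [1.0, -1.1, -0.7]
gripper_width: -0.0
```

Run:
```python
from h import *
a=np.radians(CA);ey=np.array([np.sin(a),-np.cos(a),0]);C=CO+np.array([.0011,0,0])
q=C+ey*.023
S=lambda z,L,col:(piece(q[0],q[1],CA,L,z,45),col)
ims=[]
for n,box,s in(('top',(195,215,255,260),6.5),('scene',(255,200,315,245+10),6.5)):
    c=cap(n)
    A=overlay(c,[],box,s);B=A.copy()
    for sg,col in(S(.0317,37,(0,200,0)),S(.0373,52,(0,0,255))):
        for P,Q in sg:
            p=(proj(c,[P,Q])-[box[0],box[1]]+.5)*s;cv2.line(B,tuple(int(x) for x in p[0]),tuple(int(x) for x in p[1]),col,1)
    ims.append(np.hstack([A,B]))
    W=cloud(c)
    d=(W-C); yc=d@ey*1000; xc=(d@np.cross(ey,[0,0,1]))*1000; h=W[...,2]*1000
    for lo,hi in((-60,-40),(-35,-10),(-5,20),(22,48)):
        for x0 in(-35,-25,-15,-5,5,15,25,35):
            m=(yc>lo)&(yc<hi)&(abs(xc-x0)<4)&(h>10)
            print(n,lo,x0,m.sum(),np.median(h[m]).round(1) if m.any() else '',end=' | ')
        print()
im=np.vstack(ims);print(im.shape);cv2.imwrite('pics/11.png',im[:, :800] if im.shape[0]<=600 else cv2.resize(im,None,fx=600/im.shape[0],fy=600/im.shape[0],interpolation=cv2.INTER_AREA))
s=r.get_state();print(s['tcp_pos'],s['contact_force'])
```

```text
top -60 -35 5 10.8 | top -60 -25 3 12.8 | top -60 -15 11 42.8 | top -60 -5 20 37.1 | top -60 5 19 35.1 | top -60 15 17 41.2 | top -60 25 3 10.5 | top -60 35 2 10.6 | 
top -35 -35 2 43.6 | top -35 -25 4 38.2 | top -35 -15 11 45.6 | top -35 -5 24 37.9 | top -35 5 24 35.6 | top -35 15 18 42.7 | top -35 25 4 39.3 | top -35 35 4 12.2 | 
top -5 -35 16 76.0 | top -5 -25 28 70.0 | top -5 -15 27 58.2 | top -5 -5 28 48.6 | top -5 5 27 47.0 | top -5 15 26 56.4 | top -5 25 27 66.4 | top -5 35 24 75.6 | 
top 22 -35 16 75.1 | top 22 -25 27 69.2 | top 22 -15 23 58.2 | top 22 -5 21 48.7 | top 22 5 19 48.4 | top 22 15 22 55.3 | top 22 25 24 66.9 | top 22 35 31 75.0 | 
scene -60 -35 0  | scene -60 -25 0  | scene -60 -15 6 43.5 | scene -60 -5 21 35.0 | scene -60 5 22 21.2 | scene -60 15 18 39.5 | scene -60 25 2 11.2 | scene -60 35 2 10.1 | 
scene -35 -35 2 73.3 | scene -35 -25 9 63.0 | scene -35 -15 16 44.3 | scene -35 -5 23 38.7 | scene -35 5 9 34.5 | scene -35 15 12 45.8 | scene -35 25 10 59.1 | scene -35 35 3 76.7 | 
scene -5 -35 11 76.2 | scene -5 -25 27 65.9 | scene -5 -15 29 56.5 | scene -5 -5 13 49.1 | scene -5 5 6 34.0 | scene -5 15 10 44.6 | scene -5 25 13 59.3 | scene -5 35 12 73.8 | 
scene 22 -35 13 74.8 | scene 22 -25 25 69.3 | scene 22 -15 34 59.2 | scene 22 -5 36 58.2 | scene 22 5 46 26.2 | scene 22 15 45 41.6 | scene 22 25 48 52.6 | scene 22 35 16 74.0 | 
(650, 780, 3)
[0.52366243 0.53108956 0.26309657] [-0.02514307 -0.06727853  0.36407156]
```

View pics/11.png

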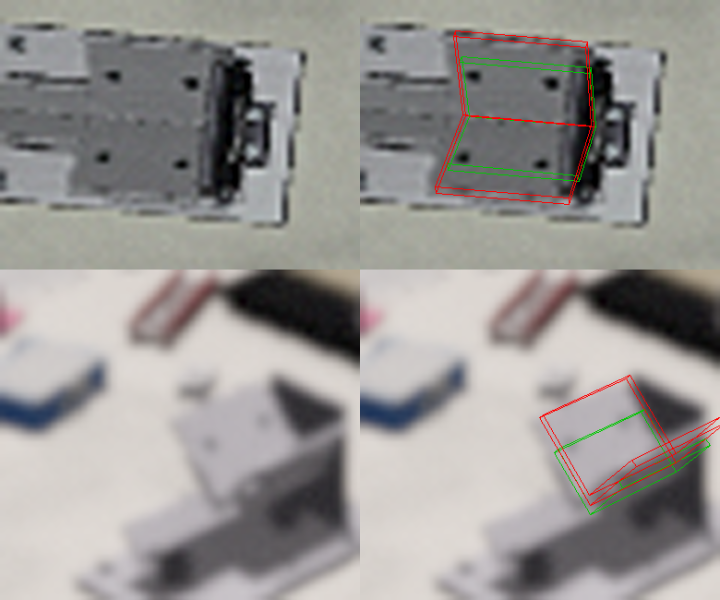

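Both pictures and the depths (48/57/68/76 mm across the V, symmetric) show the large one fully nested against the stop. Small's rear end is hidden, so one more gentle push with the tips slightly lower will bear more surely on both end faces.

Emit:
step_arm:
  increments:
    - {"tx": 0, "ty": -45, "tz": 0, "ax": 0, "ay": 0, "az": -0.1, "claw": -1}
    - {"tx": 0, "ty": -45, "tz": 0, "ax": 0, "ay": 0, "az": 0, "claw": -1}
    - {"tx": 0, "ty": -45, "tz": 0, "ax": 0, "ay": 0, "az": 0, "claw": -1}
    - {"tx": 0, "ty": -45, "tz": -20, "ax": 0, "ay": 0, "az": 0, "claw": -1}
    - {"tx": 0, "ty": -40, "tz": -40, "ax": 0, "ay": 0, "az": 0, "claw": -1}
    - {"tx": -1.4, "ty": -31, "tz": -45, "ax": 0, "ay": 0, "az": 0, "claw": -1}
    - {"tx": 0, "ty": 0, "tz": -45, "ax": 0, "ay": 0, "az": 0, "claw": -1}
    - {"tx": 0, "ty": 0, "tz": -30, "ax": 0, "ay": 0, "az": 0, "claw": -1}
    - {"tx": 0, "ty": 0, "tz": -12, "ax": 0, "ay": 0, "az": 0, "claw": -1}
    - {"tx": 0, "ty": 0, "tz": 0, "ax": 0, "ay": 0, "az": 0, "claw": -1}
    - {"tx": 0, "ty": 0, "tz": 0, "ax": 0, "ay": 0, "az": 0, "claw": -1}

```text
time_s: 26.5
tcp_pos: [0.524, 0.2867, 0.0821]
eef_rot: [180.0, 0.1, 175.9]
contact_force: [1.0, 0.2, 0.6]
gripper_width: 0.0002
```

Run:
```python
from h import *
y=.262
delta([.5176+(.21-y)*-.0717,y,.0622],[180,0,175.9])
```

```text
now [0.524  0.2867 0.0821] [1.7995e+02 7.0000e-02 1.7588e+02] F [1.  0.2 0.6] w 0.0002 t 26.5
shift mm [ -2.6 -24.7 -19.9] rotvec [-0.04  0.07  0.02]
```

Emit:
step_arm:
  increments:
    - {"tx": -1, "ty": -2, "tz": -9, "ax": 0, "ay": 0, "az": 0, "claw": -1}
    - {"tx": -0.2, "ty": -2, "tz": -7, "ax": 0, "ay": 0, "az": 0, "claw": -1}
    - {"tx": -0.4, "ty": -5, "tz": -3.8, "ax": 0, "ay": 0, "az": 0, "claw": -1}
    - {"tx": -0.5, "ty": -8, "tz": 0, "ax": 0, "ay": 0, "az": 0, "claw": -1}
    - {"tx": -0.5, "ty": -7.7, "tz": 0, "ax": 0, "ay": 0, "az": 0, "claw": -1}
    - {"tx": 0, "ty": 0, "tz": 0, "ax": 0, "ay": 0, "az": 0, "claw": -1}
    - {"tx": 0, "ty": 0, "tz": 0, "ax": 0, "ay": 0, "az": 0, "claw": -1}

```text
time_s: 27.2
tcp_pos: [0.5206, 0.2609, 0.061]
eef_rot: [-180.0, -0.0, 175.8]
contact_force: [1.2, -1.0, 0.8]
gripper_width: 0.0003
```

Emit:
step_arm:
  increments:
    - {"tx": -0.4, "ty": -6, "tz": 0, "ax": 0, "ay": 0, "az": 0, "claw": -1}
    - {"tx": -0.4, "ty": -6, "tz": 0, "ax": 0, "ay": 0, "az": 0, "claw": -1}
    - {"tx": -0.4, "ty": -5, "tz": 0, "ax": 0, "ay": 0, "az": 0, "claw": -1}
    - {"tx": 0, "ty": 0, "tz": 0, "ax": 0, "ay": 0, "az": 0, "claw": -1}
    - {"tx": 0, "ty": 0, "tz": 0, "ax": 0, "ay": 0, "az": 0, "claw": -1}

```text
time_s: 27.7
tcp_pos: [0.5193, 0.244, 0.0608]
eef_rot: [-180.0, -0.0, 175.8]
contact_force: [0.1, -0.4, 0.7]
gripper_width: 0.0004
```

Emit:
step_arm:
  increments:
    - {"tx": 0, "ty": -1.5, "tz": 0.7, "ax": 0, "ay": 0, "az": 0.1, "claw": -1}
    - {"tx": 0, "ty": -1.5, "tz": 0, "ax": 0, "ay": 0, "az": 0, "claw": -1}
    - {"tx": 0, "ty": 0, "tz": 0, "ax": 0, "ay": 0, "az": 0, "claw": -1}

```text
time_s: 28.0
tcp_pos: [0.5191, 0.2412, 0.0613]
eef_rot: [-180.0, -0.0, 176.0]
contact_force: [0.5, 0.3, 0.0]
gripper_width: 0.0004
```

Emit:
step_arm:
  increments:
    - {"tx": 0, "ty": -1, "tz": 0, "ax": 0, "ay": 0, "az": 0, "claw": -1}
    - {"tx": 0, "ty": -1, "tz": 0, "ax": 0, "ay": 0, "az": 0, "claw": -1}
    - {"tx": 0, "ty": 0, "tz": 0, "ax": 0, "ay": 0, "az": 0, "claw": -1}

```text
time_s: 28.3
tcp_pos: [0.5193, 0.2393, 0.0614]
eef_rot: [-180.0, -0.0, 176.0]
contact_force: [-0.4, -0.4, -0.1]
gripper_width: 0.0005
```

Emit:
step_arm:
  increments:
    - {"tx": 0, "ty": -1, "tz": 0, "ax": 0, "ay": 0, "az": 0, "claw": -1}
    - {"tx": 0, "ty": -0.5, "tz": 0, "ax": 0, "ay": 0, "az": 0, "claw": -1}
    - {"tx": 0, "ty": 0, "tz": 0, "ax": 0, "ay": 0, "az": 0, "claw": -1}

```text
time_s: 28.6
tcp_pos: [0.5194, 0.2381, 0.0615]
eef_rot: [180.0, -0.0, 176.0]
contact_force: [-0.3, 1.1, 0.1]
gripper_width: 0.0001
```

Emit:
step_arm:
  increments:
    - {"tx": 0, "ty": -1, "tz": 0, "ax": 0, "ay": 0, "az": 0, "claw": -1}
    - {"tx": 0, "ty": -0.6, "tz": 0, "ax": 0, "ay": 0, "az": 0, "claw": -1}
    - {"tx": 0, "ty": 0, "tz": 0, "ax": 0, "ay": 0, "az": 0, "claw": -1}

```text
time_s: 28.9
tcp_pos: [0.5195, 0.2379, 0.0616]
eef_rot: [179.9, 0.0, 176.0]
contact_force: [-3.4, 7.6, -1.0]
gripper_width: 0.0003
```

Emit:
step_arm:
  increments:
    - {"tx": 0, "ty": 2.5, "tz": 0, "ax": 0, "ay": 0, "az": 0, "claw": -1}
    - {"tx": 0.5, "ty": 6, "tz": 0, "ax": 0, "ay": 0, "az": 0, "claw": -1}
    - {"tx": 1, "ty": 15, "tz": 5, "ax": 0, "ay": 0, "az": 0, "claw": -1}
    - {"tx": 2, "ty": 30, "tz": 15, "ax": 0, "ay": 0, "az": 0, "claw": -1}
    - {"tx": 2, "ty": 30, "tz": 40, "ax": 0, "ay": 0, "az": 0, "claw": -1}
    - {"tx": 0, "ty": 20, "tz": 40, "ax": 0, "ay": 0, "az": 0, "claw": -1}
    - {"tx": 0, "ty": 40, "tz": 40, "ax": 0, "ay": 0, "az": 0, "claw": -1}
    - {"tx": 0, "ty": 40, "tz": 40, "ax": 0, "ay": 0, "az": 0, "claw": -1}
    - {"tx": 0, "ty": 40, "tz": 30, "ax": 0, "ay": 0, "az": 0, "claw": -1}
    - {"tx": 0, "ty": 40, "tz": 0, "ax": 0, "ay": 0, "az": 0, "claw": -1}
    - {"tx": 0, "ty": 20, "tz": 0, "ax": 0, "ay": 0, "az": 0, "claw": -1}
    - {"tx": 0, "ty": 0, "tz": 0, "ax": 0, "ay": 0, "az": 0, "claw": -1}

```text
time_s: 30.1
tcp_pos: [0.5239, 0.5137, 0.2613]
eef_rot: [-179.9, -0.0, 176.1]
contact_force: [0.4, -0.9, -0.9]
gripper_width: 0.0004
```

Run:
```python
from h import *
b=cap('top');c=cap('scene')
A=cv2.resize(b['image'][150:290,150:450],None,fx=2.4,fy=2.4,interpolation=cv2.INTER_CUBIC)
B=cv2.resize(c['image'][205:250,260:335],(720,264*720//440),interpolation=cv2.INTER_CUBIC)[:262]
B=cv2.resize(c['image'][212:247,262:342],(720,262),interpolation=cv2.INTER_CUBIC)
cv2.imwrite('pics/12.png',np.vstack([A,B]));print(r.get_state()['contact_force'],r.get_state()['tcp_pos'])
```

```text
[-0.42115416 -0.74788875  0.48278406] [0.52436459 0.51114264 0.26162977]
```

View pics/12.png

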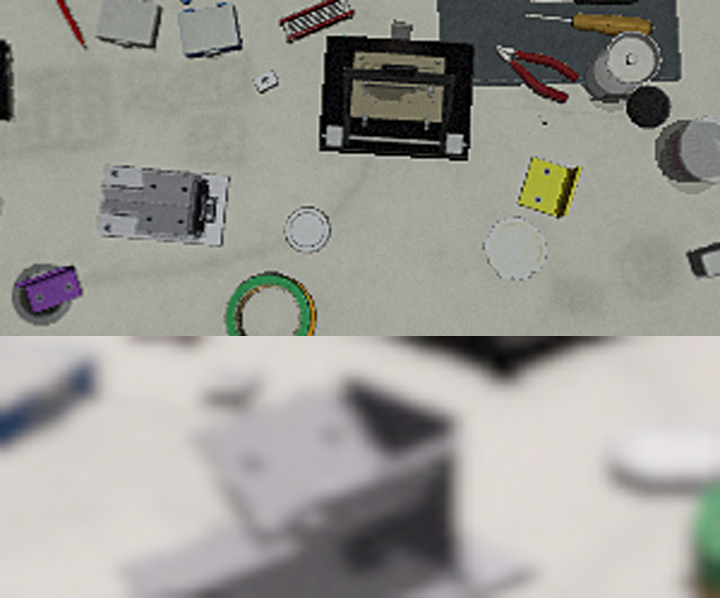

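The stack sits at the stop (150,205), and the puck (307,230) and the other items are where they were. Contact came at the same place on the second push (y = 0.2379). Handing in.

```bash
python3 -c "
from h import *
print(r.close_job())"
```

```text
the job is handed in; nothing more can be done
None
```

I stacked both pieces in the V cradle, smaller first and larger on top, and pushed them together against the end stop. I handed the job in about 30 s into the 70 s allowed.

**Seating:**
- Both pieces came down under balanced vertical force, 11 N for the small one and 8 N for the large.
- Both stopped within about 1 mm of the expected nested height.
- After the first push, depth readings across the V were symmetric (about 48, 57, 68 and 76 mm high) and match a fully nested large angle.

**Pushing:** Two gentle pushes of about 8 N both stopped at the same place. That puts the stop face at roughly y = 53 mm in the cradle frame.

**Surroundings:** In the last top view the puck, yellow and purple look-alikes, bottle and fixture look undisturbed. The gripper had retreated and was touching nothing.

**Checks that were incomplete or disagreed:**
- The small piece's rear end is hidden under the large one, so I did not see it against the stop. I infer it from the fingertips overlapping both end faces and from the repeat push.
- The top-view outline put the stack about 2 mm short of where the pushes placed it. I took that as camera calibration error, which is quoted at about 2 mm.
- My first grasp plan (tool tilted 45° outward) ran into a joint limit in mid-air, so I gripped vertically and tilted at the cradle instead.

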